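# Tightening the bead tumbler's lid by quarter turns

### The job

Get the bead tumbler's barrel ready to run: first push the toggle clamp's lever right down until it snaps over and locks the barrel's foot to the board, then tighten the lid evenly with its three wing nuts. Start with the nut beside the lid's lift tab and go round clockwise as seen from above, giving each nut one clockwise quarter turn, then go round a second time in the same order with another quarter turn each, so that every nut ends half a turn tighter. Leave the things lying around the barrel where they are.

Things in the scene. Friction and masses are not known exactly. Their poses are not given: they have to be found in the camera images.
- stand: plywood holding board fixed to the bench, 220 mm (its x) by 390 mm (its y), 18 mm thick; origin at the centre of its underside, z up. The barrel stands upright on it, centred at y = -90 mm; the toggle clamp is screwed on at the other side of it, its steel cheeks (32 mm wide in x, y = 38 to 94 mm) reaching 53 mm above the bench. The lever swings in the board's y-z plane at x = 0.
- lever_pivot (a point): axis on which the toggle clamp's lever swings, 45 mm above the bench, at y = 80 mm of the board; its axes are the board's (the lever swings outward, towards the board's +y, and down)
- lever_grip (a point): point on the lever's centre line 85 mm from the pivot, in the black grip. The lever is a straight bar from the pivot, 118 mm long, 22 mm wide and 16 mm thick; the grip is its outer 70 mm. At the start it stands up, leaning 1.18 rad over the horizontal, away from the barrel; its end is then 154 mm above the bench
- lever (a joint): how far the lever is pushed down (rad): 0 open, standing up 1.18 rad over the horizontal towards the board's +y; 1.18 right down, horizontal, against its stop. Over-centre: a spring load pushes it back open until the dead point at 1.07, beyond which it snaps down by itself and stays. Pushing square to it at the grip point takes up to about 8 N, most at half way
- barrel: upright steel tumbler barrel, fixed; origin at the centre of its underside (18 mm above the bench), x axis towards the lift tab. Foot flange 164 mm across, body 124 mm across, rim flange and flat aluminium lid 180 mm across, the lid's face 147 mm above the bench. The nuts sit on a 152 mm circle: nut1 at the tab's bearing, nut2 and nut3 120 and 240 deg clockwise from it as seen from above
- tab (a point): outer end of the lid's lift tab, a flat tongue 44 mm wide and 6 mm thick that stands 28 mm out from the lid's rim, flush with the lid's face, right behind nut1
- nut1_top (a point): steel wing nut beside the tab: hub 23 mm across, 13 mm high; two wings 5 mm thick in one line through the axis, 64 mm tip to tip, standing from 10 to 30 mm above its foot. The foot is 149 mm above the bench, 2 mm above the lid; an 11 mm stud end stands 20 mm above the foot. Point on the axis level with the wings' top edge (179 mm above the bench); its x axis runs along the wings
- nut1 (a joint): turn of nut1 since the start (rad): 0 as found, growing clockwise seen from above; a quarter turn is 1.571. Stiff: about 0.12 N m turns it (5 N at the wing), it stays where it is left and has no stop
- nut2_top (a point): the same for nut2, the next nut clockwise from nut1
- nut2 (a joint): turn of nut2 since the start, as for nut1
- nut3_top (a point): the same for nut3, the next nut clockwise from nut2
- nut3 (a joint): turn of nut3 since the start, as for nut1
- jar_mid (a point): bystander: lidded glass jar, 60 mm across, 75 mm high; its centre
- bowl_mid (a point): bystander: white ceramic bowl, 84 mm across, 40 mm high; its centre
- spanner_mid (a point): bystander: steel spanner 150 mm long lying on the board beside the clamp; its middle
- tin_mid (a point): bystander: small steel tin, 48 mm across, 30 mm high, on the board beside the clamp; its centre
- paddle_mid (a point): bystander: marver paddle, dark slab 90 x 60 x 12 mm on a wooden handle, lying beyond the board; the middle of its length (about 220 mm)

How it is judged:
By the outcome, as a careful person would: the job done as asked, in the order asked, and still so for the second after the job is handed in, with the robot touching nothing.
It also fails if it takes over 72 s, if anything falls off the work surface, if the arm or the gripper's body presses on something with over 40 N, if the wrist force passes 120 N, or if a joint passes its speed limit or range.

### The arm

A 6-joint arm with a two-finger parallel gripper is mounted at the origin on the work surface. World frame = base frame: x ahead of the robot, y to its left, z up, the work surface at z = 0. Lengths are in m, angles in rad, forces in N, time in s.
With the tool pointing down it reaches from about 0.35 to 0.975 m from the base axis. Payload 4.9 kg.
Tool frame: the origin (TCP) lies midway between the tips of the shut fingers; the grasp point (between the pads) lies 19 mm behind it (manip.pinch_z is the x of the grasp point in the tool frame, in m); x points along the fingers, y is the direction in which the jaws open and shut, and the axes are right-handed (so a half turn about x gives the same grasp; the last joint's range is limited). The gripper opens to 85 mm and grips with 20 to 120 N. Pads are 22 mm wide; open, the fingers measure 114 mm over their backs; the gripper's body (76 mm by 85 mm) begins 54 mm behind the grasp point. The pads swing forward as they close: fully open they stand 13 mm farther back than shut.
Start: joints at [1.162, 0.053, 1.613, -0, 1.476, -0.119], TCP at [0.179, 0.599, 0.231] pointing down, gripper open.
Joint ranges: [-3.01, 3.01], [-1.01, 2.22], [0.06, 2.58], [-1.02, 4.17], [0.09, 2.62], [-3.14, 3.14]. Speed limits (rad/s): [2.57, 2.57, 3.14, 3.14, 3.14, 3.14].

### API

Orientations are given as a unit quaternion [w, x, y, z].
In Python, from plant import sensors, cams, workorder, manip gives the robot as it stands.
- The arm moves only by the tool drive_tool, never from a script. Its argument "series" is a list of rows, each an object of numbers: "x", "y", "z": the shift along the tool's x, y, z in units of 25 mm (1.0 is 25 mm); "ax", "ay", "az": the turn, a rotation vector about the tool's x, y, z in units of 5 degrees (1.0 is 5 degrees). A call has 1 to 5 rows; each row is the pose to reach, as a shift and turn from the pose commanded when the call began, along the tool's axes at that moment; what a row does not reach only later rows make up. A row lasts 1/12 s, in which the tool goes at most 41.7 mm and 7.16 degrees, less where a joint would pass 70% of its speed; a pose out of reach is approached as far as the arm can. A call with a gripper value outside its range is refused whole. "hand" is the opening, from 0 (shut) to 1 (fully open), set as the call begins (left out, the last holds). The fingers move at their own pace and stop on an object; the grip force is fixed at half the most. Time passes only in rows, so rows that repeat a pose let the fingers close. It gives the time, the measured TCP pose, the force and the opening at its end, in the units of the state.
- sensors.state(): the state, without advancing time (a new reading comes with each control period).
- cams.grab_frame(name): name is "scene" or "side" or "wrist"; returns a dict with "img" (400x640x3 uint8, blue, green, red), "camera_matrix" (3x3 intrinsics, pixels), "k1" (the pictures are not rectified: a ray, as slopes to the right and down, at radius r is drawn at 1 + k1 r^2 times it, then the intrinsics apply), "cam_to_world" (4x4, takes a point from camera to world coordinates). Camera axes: x right, y down, z forward; pixel columns grow to the right and rows downward; lengths in m; the calibration is good to about 2 mm. A picture is of the moment at which its call begins. There is no depth.
- workorder.job_done(): hands the job in, once; it reports no verdict.
The state is a dict: "time": time; "joint_pos": joint angles; "joint_vel": joint speeds; "joint_efforts": joint torques, N m; "tool_pos": TCP position; "tool_rot": TCP orientation; "contact_force": force on the tool from outside, world axes, zero at the start; "ft_torque": the same for the moment, N m; "gripper_width": opening from 0.0 (shut) to 1.0 (fully open).
Only numpy, scipy, OpenCV 4.12 (cv2) and the standard library are available. Lean on these libraries where they do the work, as an engineer would, in place of code of your own. Each camera call takes 0.05 s, during which the arm holds its last target.

## Working session

There is one attempt and no reset: what is moved stays moved. The work goes in short steps, Python scripts to look and compute and a tool call to move; the robot and the scene stay as the last step left them, time stands still between calls to the robot, and variables do not carry over. Pictures are saved under pics/ and viewed, and the job is handed in when it is done.

Besides the shell and the picture viewer there is one more tool, called after "Call:" by a JSON object that holds its "op" and its "data", one argument or row to a line. drive_tool: Moves the arm, as the interface text tells. Its arguments: {"type":"object","properties":{"series":{"type":"array","items":{"type":"object","properties":{"x":{"type":"number"},"y":{"type":"number"},"z":{"type":"number"},"ax":{"type":"number"},"ay":{"type":"number"},"az":{"type":"number"}}}},"hand":{"type":"number"}},"required":["series"]}

```bash
ls; mkdir -p pics
python3 - <<'E'
from plant import sensors,cams,manip
import cv2
print(sensors.state()); print(manip.pinch_z, [a for a in dir(manip) if a[0]!='_'])
for n in ["scene","side","wrist"]:
    f=cams.grab_frame(n); cv2.imwrite(f"pics/{n}0.png",f["img"]); print(n,f["camera_matrix"],f["k1"],f["cam_to_world"])
E
```

```text
pics
{'time': 0.0, 'joint_pos': array([ 1.16202375e+00,  5.33737131e-02,  1.61429201e+00, -4.20680960e-06,
        1.47599642e+00, -1.19036102e-01]), 'joint_vel': array([-0.00025415, -0.00062557,  0.00234141,  0.00050984, -0.00025052,
        0.00067383]), 'joint_efforts': array([-1.05010939e-03, -3.93689525e+01, -3.70175421e+01, -1.67753615e-04,
        7.08385240e-03, -1.28829726e-05]), 'tool_pos': array([0.17833588, 0.5983685 , 0.23005376]), 'tool_rot': array([ 0.69951001,  0.10137246,  0.69988887, -0.10278592]), 'contact_force': array([-0.75644184, -1.10065889,  0.227635  ]), 'ft_torque': array([-0.06390572,  0.04802293, -0.00326443]), 'gripper_width': 1.0009304769164025}
-0.0187 ['IKError', 'pinch_z']
scene [[478.87503842   0.         319.9897448 ]
 [  0.         478.87503842 207.39430781]
 [  0.           0.           1.        ]] -0.13004885027599708 [[ 0.86164097  0.25825544 -0.43689697  1.10693821]
 [ 0.50744837 -0.45268517  0.73319322 -0.84235329]
 [-0.00842564 -0.85345197 -0.52110339  0.70306987]
 [ 0.          0.          0.          1.        ]]
side [[365.50333043   0.         314.51646286]
 [  0.         365.50333043 195.27737593]
 [  0.           0.           1.        ]] 0.029826206137493434 [[-0.96030608 -0.18490967  0.20885555  0.46946634]
 [-0.27798982  0.57236237 -0.77144214  0.45505946]
 [ 0.02310605 -0.79888029 -0.60104608  0.51378534]
 [ 0.          0.          0.          1.        ]]
wrist [[289.40797763   0.         315.93764265]
 [  0.         289.40797763 191.45912816]
 [  0.           0.           1.        ]] -0.04445261947346483 [[ 0.28474491  0.9094549   0.30300516  0.10129413]
 [ 0.95860039 -0.26936226 -0.09235404  0.62327406]
 [-0.00237368  0.31675821 -0.94850335  0.37338358]
 [ 0.          0.          0.          1.        ]]
```

View pics/scene0.png

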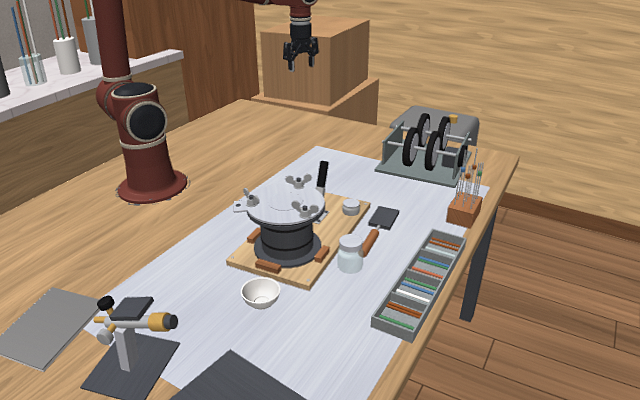

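View pics/side0.png

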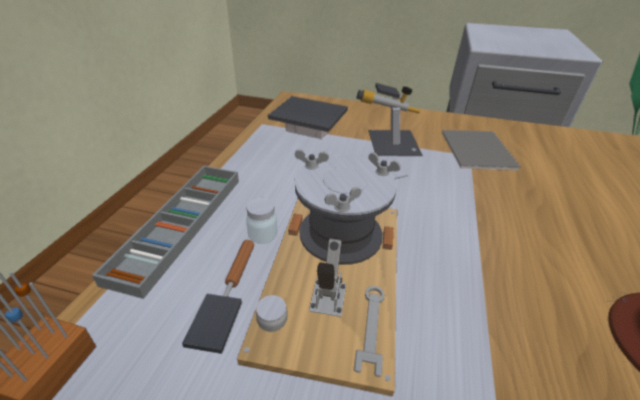

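View pics/wrist0.png

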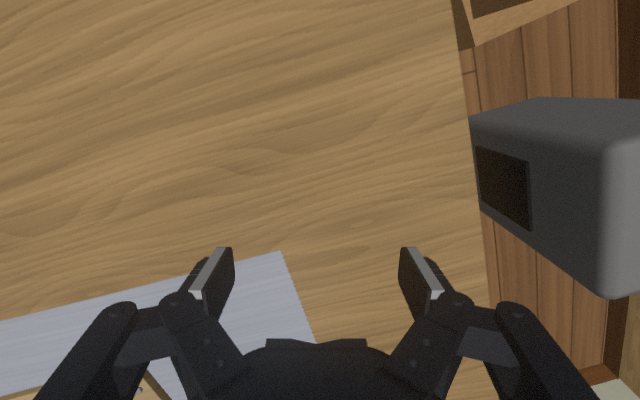

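Run:
```python
import cv2
a=cv2.imread('pics/scene0.png')[140:300,210:400]; b=cv2.imread('pics/side0.png')[140:390,180:420]
cv2.imwrite('pics/c1.png',cv2.resize(a,None,fx=4,fy=3.7,interpolation=2)[:600]); cv2.imwrite('pics/c2.png',cv2.resize(b,(576,600),interpolation=2))
```

```text
(no output)
```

View pics/c1.png

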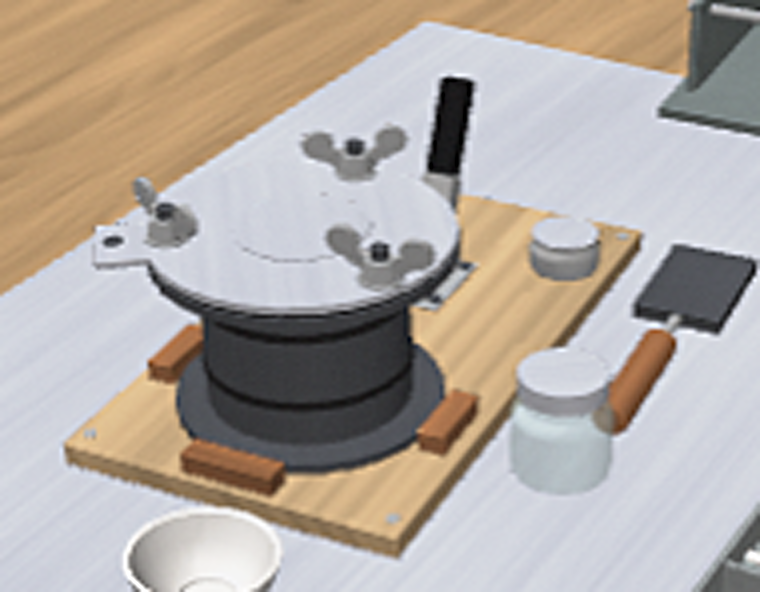

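View pics/c2.png

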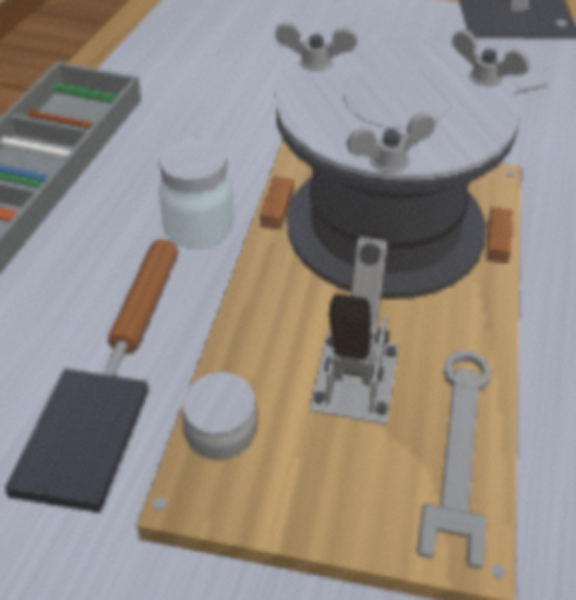

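```bash
cat > h.py <<'E'
import numpy as np,cv2
from plant import sensors,cams
def rays(f,px):
    px=np.array(px,float).reshape(-1,1,2)
    n=cv2.undistortPoints(px,f["camera_matrix"],np.array([f["k1"],0,0,0.])).reshape(-1,2)
    d=np.c_[n,np.ones(len(n))]@f["cam_to_world"][:3,:3].T
    return f["cam_to_world"][:3,3],d/np.linalg.norm(d,axis=1)[:,None]
def plane(f,px,z):
    o,d=rays(f,px); return o+d*((z-o[2])/d[:,2])[:,None]
def proj(f,P):
    T=np.linalg.inv(f["cam_to_world"]);
    p,_=cv2.projectPoints(np.array(P,float).reshape(-1,3),cv2.Rodrigues(T[:3,:3])[0],T[:3,3],f["camera_matrix"],np.array([f["k1"],0,0,0.])); return p.reshape(-1,2)
def tri(f1,p1,f2,p2):
    o1,d1=rays(f1,p1);o2,d2=rays(f2,p2);out=[]
    for a,b in zip(d1,d2):
        M=np.c_[a,-b]; s=np.linalg.lstsq(M,o2-o1,rcond=None)[0]
        A=o1+a*s[0];B=o2+b*s[1]; out.append(np.r_[(A+B)/2,np.linalg.norm(A-B)])
    return np.array(out)
E
python3 - <<'E'
from h import *
np.set_printoptions(precision=4,suppress=True)
s=cams.grab_frame("scene");d=cams.grab_frame("side")
a=[(251.3,197.3),(298.75,179.5),(305,207.8)]; b=[(383.75,163.75),(342.9,197.5),(312.1,157.1)]
print(tri(s,a,d,b)); print(plane(s,a,.169),plane(d,b,.169))
# lever top in scene: crop(455,80); base
print("board corners", plane(s,[(210+68/4,140+447/3.7),(210+400/4,140+545/3.7),(210+640/4,140+235/3.7)],.018), plane(d,[(180+142/2.4,140+533/2.4),(180+517/2.4,140+598/2.4)],.018))
E
```

```text
[[ 0.4983 -0.123   0.1642  0.0007]
 [ 0.5466 -0.0004  0.1651  0.0007]
 [ 0.6279 -0.1029  0.1651  0.0014]]
[[ 0.5043 -0.1296  0.169 ]
 [ 0.5511 -0.0066  0.169 ]
 [ 0.6322 -0.1082  0.169 ]] [[ 0.4976 -0.1154  0.169 ]
 [ 0.5455  0.0044  0.169 ]
 [ 0.6256 -0.0972  0.169 ]]
board corners [[ 0.4652 -0.193   0.018 ]
 [ 0.6821 -0.1749  0.018 ]
 [ 0.6429  0.2083  0.018 ]] [[0.6342 0.2218 0.018 ]
 [0.4212 0.1955 0.018 ]]
```

```bash
cat >> h.py <<'E'
from scipy.spatial.transform import Rotation as Rn
def rot(q): return Rn.from_quat([q[1],q[2],q[3],q[0]])
def units(target,yawy=None,st=None):
    """tool shift units to bring TCP to target; tool-down with tool-y along yawy (deg world)"""
    st=st or sensors.state(); R=rot(st["tool_rot"]); p=st["tool_pos"]
    u=R.inv().apply(np.array(target)-p)/.025; out=[u.round(2)]
    if yawy is not None:
        best=None
        for a in (yawy,yawy+180):
            a=np.radians(a); y=np.array([np.cos(a),np.sin(a),0]); x=np.array([0,0,-1.]); z=np.cross(x,y)
            rv=(R.inv()*Rn.from_matrix(np.c_[x,y,z])).as_rotvec(degrees=True)/5
            if best is None or np.linalg.norm(rv)<np.linalg.norm(best): best=rv
        out.append(best.round(2))
    return out
def show():
    st=sensors.state(); M=rot(st["tool_rot"]).as_matrix()
    print("t",round(st["time"],2),"p",st["tool_pos"].round(4),"yawy",round(np.degrees(np.arctan2(M[1,1],M[0,1])),1),"x",M[:,0].round(3),"j",st["joint_pos"].round(2),"F",st["contact_force"].round(1),"g",round(st["gripper_width"],2))
E
python3 - <<'E'
from h import *
show(); print(rot(sensors.state()["tool_rot"]).as_matrix().round(3))
print(units((.55,-.0,.34),98))
E
```

```text
t 0.25 p [0.1785 0.5987 0.2307] yawy 73.4 x [-0.    -0.001 -1.   ] j [ 1.16  0.05  1.61  0.    1.48 -0.12] F [ 0.4 -0.2 -0.6] g 1.0
[[-0.     0.286  0.958]
 [-0.001  0.958 -0.286]
 [-1.    -0.001 -0.   ]]
[array([ -4.36, -18.7 ,  21.08]), array([-4.92, -0.  ,  0.01])]
```

Run:
```python
from h import *
print(units((.61,-.06,.36),95))
```

```text
[array([ -5.15, -20.32,  24.07]), array([-4.32, -0.  ,  0.01])]
```

Call:
{"op": "drive_tool", "data": {
  "series": [
    {"x": -0.4, "y": -1, "z": 1.2},
    {"x": -0.7, "y": -2, "z": 2.4},
    {"x": -1, "y": -3, "z": 3.6},
    {"x": -1.2, "y": -4, "z": 4.8},
    {"x": -1.4, "y": -5.1, "z": 6}
  ]
}}

```text
schema error: expected keys x, y, z, ax, ay, az
```

Call:
{"op": "drive_tool", "data": {
  "series": [
    {"x": -0.4, "y": -1, "z": 1.2},
    {"x": -0.7, "y": -2, "z": 2.4},
    {"x": -1, "y": -3, "z": 3.6},
    {"x": -1.2, "y": -4, "z": 4.8},
    {"x": -1.4, "y": -5.1, "z": 6}
  ]
}}

```text
schema error: expected keys x, y, z, ax, ay, az
```

Call:
{"op": "drive_tool", "data": {
  "series": [
    {"x": -0.3, "y": -1, "z": 1.2},
    {"x": -0.5, "y": -2, "z": 2.4},
    {"x": -0.7, "y": -3, "z": 3.6},
    {"x": -0.9, "y": -4, "z": 4.8},
    {"x": -1.2, "y": -5.1, "z": 6}
  ]
}}

```text
schema error: expected keys x, y, z, ax, ay, az
```

Call:
{"op": "drive_tool", "data": {
  "series": [
    {"x": -0.3, "y": -1, "z": 1.2, "ax": -1},
    {"x": -0.5, "y": -2, "z": 2.4, "ax": -2},
    {"x": -0.7, "y": -3, "z": 3.6, "ax": -3},
    {"x": -0.9, "y": -4, "z": 4.8, "ax": -4},
    {"x": -1.2, "y": -5, "z": 6, "ax": -4.3}
  ]
}}

```text
schema error: expected keys x, y, z, ax, ay, az
```

Run:
```python
from h import *
show()
f=cams.grab_frame("wrist"); cv2.imwrite("pics/w1.png",f["img"]); np.save("w1.npy",f,allow_pickle=True); show()
```

```text
t 0.25 p [0.1785 0.5987 0.2307] yawy 73.4 x [-0.    -0.001 -1.   ] j [ 1.16  0.05  1.61  0.    1.48 -0.12] F [ 0.4 -0.2 -0.6] g 1.0
t 0.3 p [0.1785 0.5987 0.2309] yawy 73.4 x [-0.    -0.001 -1.   ] j [ 1.16  0.05  1.61  0.    1.48 -0.12] F [ 0.2 -0.1 -0. ] g 1.0
```

View pics/w1.png

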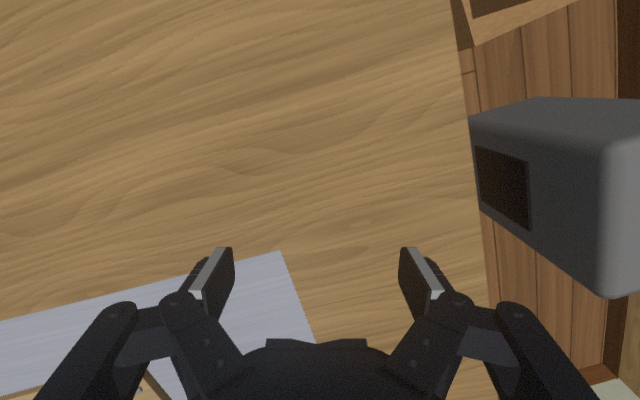

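Call:
{"op": "drive_tool", "data": {
  "series": [
    {"x": -0.4, "y": -1, "z": 1.2, "ax": 0, "ay": 0, "az": 0},
    {"x": -0.7, "y": -2, "z": 2.4, "ax": 0, "ay": 0, "az": 0},
    {"x": -1, "y": -3, "z": 3.6, "ax": 0, "ay": 0, "az": 0},
    {"x": -1.2, "y": -4, "z": 4.8, "ax": 0, "ay": 0, "az": 0},
    {"x": -1.4, "y": -5.1, "z": 6, "ax": 0, "ay": 0, "az": 0}
  ]
}}

```text
time: 0.72
tool_pos: [0.2865, 0.4326, 0.2668]
tool_rot: [0.7, 0.102, 0.7, -0.102]
contact_force: [1.9, 0.3, 0.7]
gripper_width: 1.001
```

Call:
{"op": "drive_tool", "data": {
  "series": [
    {"x": -0.4, "y": -1, "z": 1.2, "ax": 0, "ay": 0, "az": 0},
    {"x": -0.7, "y": -2, "z": 2.4, "ax": 0, "ay": 0, "az": 0},
    {"x": -1, "y": -3, "z": 3.6, "ax": 0, "ay": 0, "az": 0},
    {"x": -1.2, "y": -4, "z": 4.8, "ax": 0, "ay": 0, "az": 0},
    {"x": -1.4, "y": -5.1, "z": 6, "ax": 0, "ay": 0, "az": 0}
  ]
}}

```text
time: 1.13
tool_pos: [0.3939, 0.2673, 0.302]
tool_rot: [0.7, 0.102, 0.699, -0.102]
contact_force: [0.2, 0.6, -0.2]
gripper_width: 0.999
```

Call:
{"op": "drive_tool", "data": {
  "series": [
    {"x": -0.3, "y": -1, "z": 1.2, "ax": 0, "ay": 0, "az": 0},
    {"x": -0.5, "y": -2, "z": 2.4, "ax": 0, "ay": 0, "az": 0},
    {"x": -0.7, "y": -3, "z": 3.6, "ax": 0, "ay": 0, "az": 0},
    {"x": -0.9, "y": -4, "z": 4.8, "ax": 0, "ay": 0, "az": 0},
    {"x": -1.2, "y": -5.1, "z": 6, "ax": 0, "ay": 0, "az": 0}
  ]
}}

```text
time: 1.55
tool_pos: [0.501, 0.1021, 0.3312]
tool_rot: [0.7, 0.102, 0.7, -0.102]
contact_force: [0.6, -0.1, -0.3]
gripper_width: 0.996
```

Call:
{"op": "drive_tool", "data": {
  "series": [
    {"x": -0.3, "y": -1, "z": 1.2, "ax": -1, "ay": 0, "az": 0},
    {"x": -0.5, "y": -2, "z": 2.4, "ax": -2, "ay": 0, "az": 0},
    {"x": -0.7, "y": -3, "z": 3.6, "ax": -3, "ay": 0, "az": 0},
    {"x": -0.9, "y": -4, "z": 4.8, "ax": -4, "ay": 0, "az": 0},
    {"x": -1.2, "y": -5, "z": 6, "ax": -4.3, "ay": 0, "az": 0}
  ]
}}

```text
time: 1.97
tool_pos: [0.6091, -0.0607, 0.3609]
tool_rot: [0.706, -0.031, 0.707, 0.031]
contact_force: [-0.1, 1.4, -0.6]
gripper_width: 0.999
```

Run:
```python
from h import *
show()
f=cams.grab_frame("wrist"); cv2.imwrite("pics/w2.png",f["img"]); np.save("w2.npy",f,allow_pickle=True); show()
```

```text
t 1.97 p [ 0.6091 -0.0607  0.3609] yawy 95.1 x [-0.001  0.    -1.   ] j [-0.22 -0.02  1.48  0.    1.69 -1.88] F [-0.1  1.4 -0.6] g 1.0
t 2.02 p [ 0.6121 -0.0665  0.3614] yawy 94.7 x [ 0.002 -0.004 -1.   ] j [-0.23 -0.02  1.47 -0.    1.69 -1.88] F [-3.7 -3.3 -0.2] g 1.0
```

View pics/w2.png

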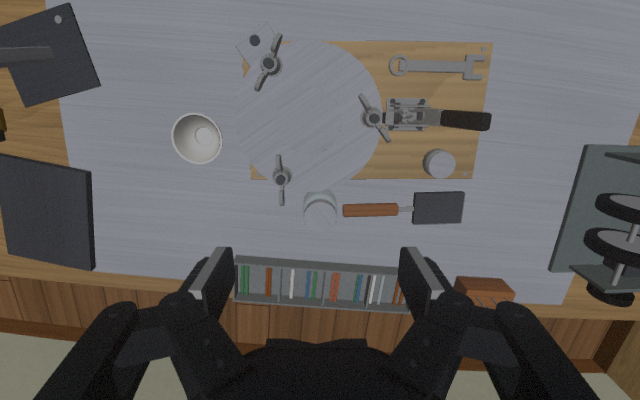

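Run:
```python
from h import *
f=cams.grab_frame("wrist"); np.save("w3.npy",f,allow_pickle=True); show()
cv2.imwrite("pics/w3.png",cv2.resize(f["img"][20:220,220:500],(784,560),interpolation=2))
print(f["cam_to_world"].round(3))
```

```text
t 2.07 p [ 0.6105 -0.0635  0.361 ] yawy 94.6 x [ 0.    -0.001 -1.   ] j [-0.22 -0.02  1.47 -0.    1.69 -1.88] F [0.1 1.4 0.4] g 1.0
[[-0.083  0.945  0.318  0.531]
 [ 0.997  0.081  0.022 -0.071]
 [-0.005  0.318 -0.948  0.504]
 [ 0.     0.     0.     1.   ]]
```

View pics/w3.png

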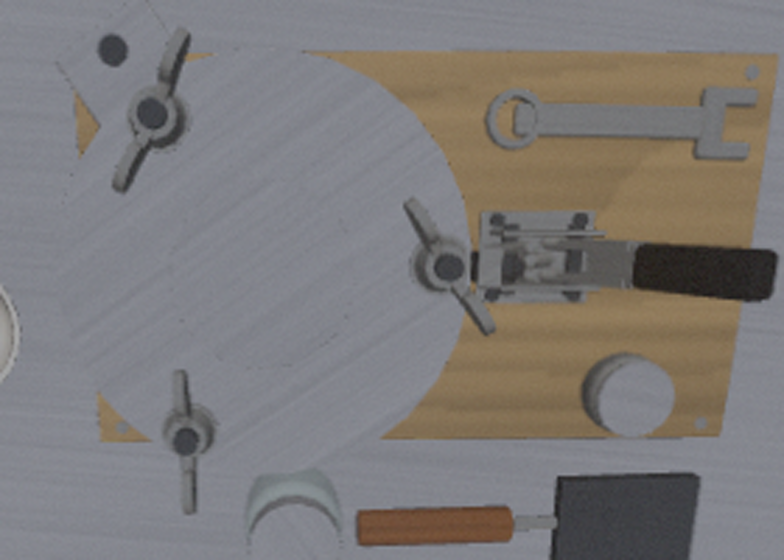

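Run:
```python
from h import *
np.set_printoptions(precision=4,suppress=True)
f=np.load("w3.npy",allow_pickle=True).item()
s=cams.grab_frame("scene");d=cams.grab_frame("side")
c=lambda P:[(220+x/2.8,20+y/2.8) for x,y in P]
st=c([(152,112),(449,265),(187,441)])
a=[(251.3,197.3),(298.75,179.5),(305,207.8)]; b=[(383.75,163.75),(342.9,197.5),(312.1,157.1)]
print(plane(f,st,.169)); print("w-scene",tri(f,st,s,a));print("w-side",tri(f,st,d,b))
for P in ([(180,33),(121,187)],[(410,203),(488,329)],[(180,374),(189,510)]):
    q=plane(f,c(P),.172); e=q[0]-q[1]; print(q[:,:2].mean(0),np.hypot(*e[:2]),np.degrees(np.arctan2(e[1],e[0]))%180)
m=plane(f,st,.169)[:,:2]; ctr=m.mean(0); print(ctr,np.linalg.norm(m-ctr,axis=1))
# tab end/board corners/lever
B=plane(f,c([(778,53),(720,437),(100,440)]),.018);print("board",B, np.degrees(np.arctan2(*(B[1]-B[0])[[1,0]])),np.degrees(np.arctan2(*(B[2]-B[1])[[1,0]])))
print("lever end",plane(f,c([(775,273)]),.154))
print("tab hole",plane(f,c([(113,50)]),.147),"tab end mid",plane(f,c([(103,34)]),.147))
```

```text
[[ 0.4996 -0.1204  0.169 ]
 [ 0.5467  0.0012  0.169 ]
 [ 0.6292 -0.1     0.169 ]]
w-scene [[ 0.4985 -0.1217  0.1632  0.0014]
 [ 0.5464  0.0018  0.1641  0.0014]
 [ 0.6293 -0.1012  0.1648  0.0028]]
w-side [[ 0.4986 -0.121   0.1655  0.0014]
 [ 0.5464  0.0016  0.1668  0.0008]
 [ 0.628  -0.1003  0.1674  0.0031]]
[ 0.4999 -0.1208] 0.05958315636621997 160.36731970990647
[0.5474 0.0011] 0.059818463895530256 39.974693317693664
[ 0.6297 -0.1007] 0.06035495304634153 6.560764331195287
[ 0.5585 -0.0731] [0.0755 0.0752 0.0756]
board [[ 0.423   0.1991  0.018 ]
 [ 0.6419  0.2206  0.018 ]
 [ 0.6771 -0.1673  0.018 ]] 5.595107038097111 -84.80651633296665
lever end [[0.5375 0.1446 0.154 ]]
tab hole [[ 0.4756 -0.1402  0.147 ]] tab end mid [[ 0.47   -0.1444  0.147 ]]
```

Run:
```python
from h import *
show();print(units((.5425,.0962,.22),95.4))
```

```text
t 2.17 p [ 0.6088 -0.0598  0.3608] yawy 94.8 x [-0.001  0.001 -1.   ] j [-0.22 -0.02  1.48  0.    1.69 -1.87] F [-0.4 -0.3  0.3] g 1.0
[array([ 5.64,  6.43, -2.12]), array([-0.12, -0.01, -0.01])]
```

Call:
{"op": "drive_tool", "data": {
  "hand": 0,
  "series": [
    {"x": 1.1, "y": 1.2, "z": -0.4, "ax": -0.1, "ay": 0, "az": 0},
    {"x": 2.2, "y": 2.4, "z": -0.8, "ax": -0.1, "ay": 0, "az": 0},
    {"x": 3.3, "y": 3.6, "z": -1.2, "ax": -0.1, "ay": 0, "az": 0},
    {"x": 4.5, "y": 5.0, "z": -1.6, "ax": -0.1, "ay": 0, "az": 0},
    {"x": 5.6, "y": 6.4, "z": -2.1, "ax": -0.1, "ay": 0, "az": 0}
  ]
}}

```text
time: 2.58
tool_pos: [0.5442, 0.0905, 0.2263]
tool_rot: [0.706, -0.034, 0.706, 0.034]
contact_force: [-0.4, -0.2, -0.3]
gripper_width: 0.299
```

Call:
{"op": "drive_tool", "data": {
  "series": [
    {"x": 0.5, "y": 0, "z": 0, "ax": 0, "ay": 0, "az": 0},
    {"x": 1, "y": 0, "z": 0, "ax": 0, "ay": 0, "az": 0},
    {"x": 1.5, "y": 0, "z": 0, "ax": 0, "ay": 0, "az": 0},
    {"x": 1.5, "y": 0, "z": 0, "ax": 0, "ay": 0, "az": 0}
  ]
}}

```text
time: 2.92
tool_pos: [0.545, 0.0879, 0.1878]
tool_rot: [0.705, -0.033, 0.708, 0.033]
contact_force: [-0.5, -0.1, -0.6]
gripper_width: -0.002
```

Run:
```python
from h import *
show();print(units((.5425,.0962,.133),95.4))
f=cams.grab_frame("side"); cv2.imwrite("pics/s4.png",cv2.resize(f["img"][100:350,160:440],(784,560*25//20-100)));show()
```

```text
t 2.92 p [0.545  0.0879 0.1878] yawy 95.4 x [-0.004 -0.    -1.   ] j [ 0.03 -0.09  1.83 -0.    1.41 -1.64] F [-0.5 -0.1 -0.6] g -0.0
[array([ 2.19,  0.34, -0.06]), array([-0.  , -0.04,  0.  ])]
t 2.97 p [0.5458 0.0876 0.1893] yawy 95.3 x [-0.002 -0.    -1.   ] j [ 0.02 -0.09  1.82 -0.    1.41 -1.64] F [-0.1 -0.2  0.7] g -0.0
```

View pics/s4.png

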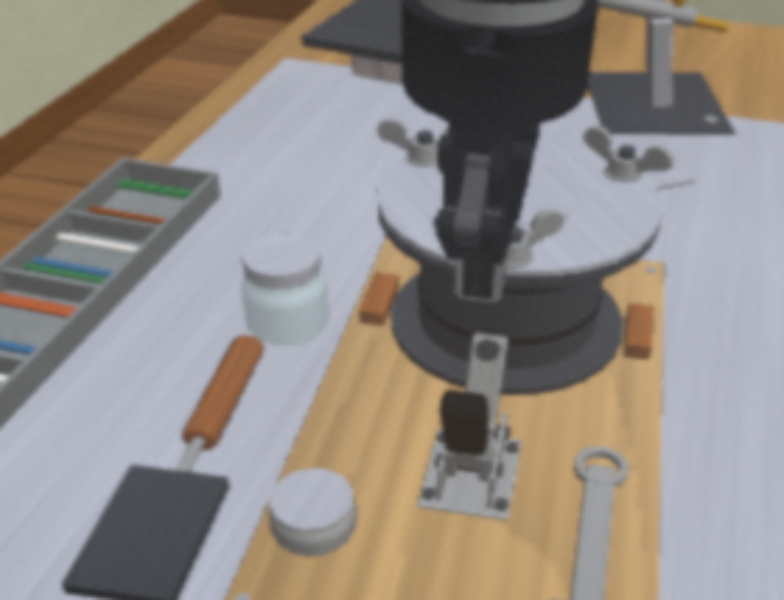

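Call:
{"op": "drive_tool", "data": {
  "series": [
    {"x": 0.7, "y": 0.1, "z": 0, "ax": 0, "ay": 0, "az": 0},
    {"x": 1.4, "y": 0.2, "z": 0, "ax": 0, "ay": 0, "az": 0},
    {"x": 2, "y": 0.2, "z": 0, "ax": 0, "ay": 0, "az": 0},
    {"x": 2, "y": 0.2, "z": 0, "ax": 0, "ay": 0, "az": 0},
    {"x": 2, "y": 0.2, "z": 0, "ax": 0, "ay": 0, "az": 0}
  ]
}}

```text
time: 3.38
tool_pos: [0.5462, 0.0924, 0.1408]
tool_rot: [0.706, -0.033, 0.706, 0.033]
contact_force: [0.5, 0.3, 0.0]
gripper_width: 0.001
```

Run:
```python
from h import *
piv=np.array([.5425,.0962]);yd=np.array([-.094,.9956])
show();
for y,z in [(13.2,133.1),(36.4,122),(57,103.5),(71,79.8),(76,63),(77.5,53)]:
    print(units((*(piv+yd*y/1000),z/1000)))
```

```text
t 3.38 p [0.5462 0.0924 0.1408] yawy 95.3 x [ 0. -0. -1.] j [ 0.03 -0.04  1.86 -0.    1.32 -1.63] F [0.5 0.3 0. ] g 0.0
[array([ 0.31,  0.69, -0.13])]
[array([ 0.75,  1.62, -0.13])]
[array([ 1.49,  2.44, -0.14])]
[array([ 2.44,  3.01, -0.14])]
[array([ 3.11,  3.21, -0.14])]
[array([ 3.51,  3.27, -0.14])]
```

Call:
{"op": "drive_tool", "data": {
  "series": [
    {"x": 0.2, "y": 0.7, "z": -0.1, "ax": 0, "ay": 0, "az": 0},
    {"x": 0.4, "y": 1.2, "z": -0.1, "ax": 0, "ay": 0, "az": 0},
    {"x": 0.75, "y": 1.65, "z": -0.1, "ax": 0, "ay": 0, "az": 0},
    {"x": 1.1, "y": 2.05, "z": -0.1, "ax": 0, "ay": 0, "az": 0},
    {"x": 1.5, "y": 2.45, "z": -0.1, "ax": 0, "ay": 0, "az": 0}
  ]
}}

```text
time: 3.8
tool_pos: [0.5395, 0.1549, 0.1051]
tool_rot: [0.708, -0.033, 0.704, 0.033]
contact_force: [-0.5, -0.9, 8.6]
gripper_width: 0.0
```

Run:
```python
from h import *
piv=np.array([.5425,.0962]);yd=np.array([-.094,.9956])
show();
for y,z in [(57,103.5),(71,79.8),(76,63),(77.5,53)]:
    print(units((*(piv+yd*y/1000),z/1000)))
f=cams.grab_frame("side"); cv2.imwrite("pics/s5.png",f["img"][100:380,160:440]);show()
f=cams.grab_frame("scene"); cv2.imwrite("pics/s6.png",cv2.resize(f["img"][100:300,200:440],(720,600)))
```

```text
t 3.8 p [0.5395 0.1549 0.1051] yawy 95.4 x [ 0.005  0.    -1.   ] j [ 0.15  0.01  1.87 -0.    1.25 -1.52] F [-0.5 -0.9  8.6] g 0.0
[array([ 0.06, -0.07, -0.1 ])]
[array([ 1.01,  0.49, -0.11])]
[array([ 1.68,  0.69, -0.11])]
[array([ 2.08,  0.75, -0.11])]
t 3.85 p [0.5383 0.1562 0.1027] yawy 95.5 x [ 0.003  0.001 -1.   ] j [ 0.15  0.01  1.88  0.    1.25 -1.52] F [1.7 0.1 6. ] g 0.0
```

View pics/s5.png

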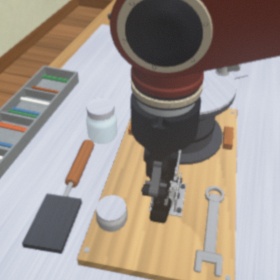

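View pics/s6.png

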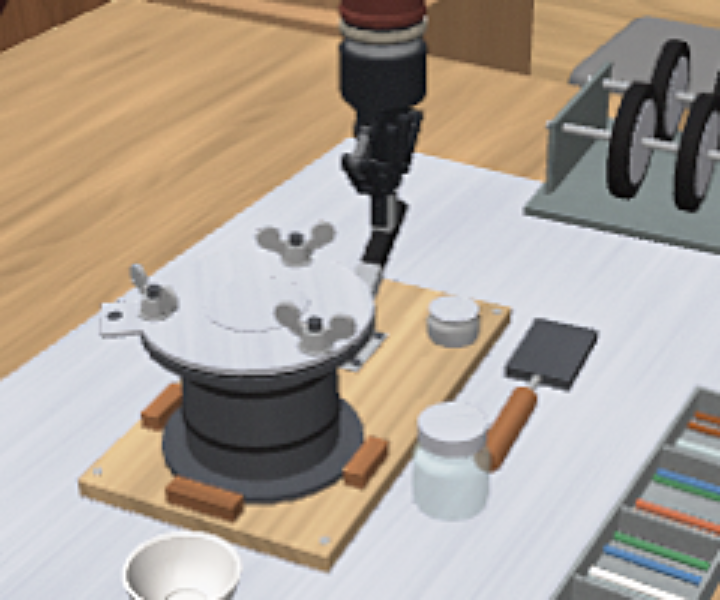

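Lever is in contact and going down (8.6 N). Continue the arc.

Call:
{"op": "drive_tool", "data": {
  "series": [
    {"x": 0.5, "y": 0.25, "z": -0.1, "ax": 0, "ay": 0, "az": 0},
    {"x": 1.0, "y": 0.5, "z": -0.1, "ax": 0, "ay": 0, "az": 0},
    {"x": 1.5, "y": 0.65, "z": -0.1, "ax": 0, "ay": 0, "az": 0},
    {"x": 2.0, "y": 0.75, "z": -0.1, "ax": 0, "ay": 0, "az": 0},
    {"x": 2.1, "y": 0.75, "z": -0.1, "ax": 0, "ay": 0, "az": 0}
  ]
}}

```text
time: 4.32
tool_pos: [0.5344, 0.1736, 0.0526]
tool_rot: [0.707, -0.033, 0.706, 0.034]
contact_force: [-7.2, -1.0, 25.3]
gripper_width: 0.003
```

Call:
{"op": "drive_tool", "data": {
  "series": [
    {"x": 0.1, "y": 0, "z": 0, "ax": 0, "ay": 0, "az": 0},
    {"x": 0.1, "y": 0, "z": 0, "ax": 0, "ay": 0, "az": 0}
  ]
}}

```text
time: 4.48
tool_pos: [0.5344, 0.1736, 0.0525]
tool_rot: [0.706, -0.033, 0.706, 0.034]
contact_force: [-12.4, -0.1, 29.0]
gripper_width: -0.0
```

Run:
```python
from h import *
show()
f=cams.grab_frame("scene"); cv2.imwrite("pics/s7.png",cv2.resize(f["img"][100:300,200:440],(720,600)));show()
```

```text
t 4.48 p [0.5344 0.1736 0.0525] yawy 95.4 x [-0.     0.001 -1.   ] j [ 0.18  0.08  1.9   0.    1.16 -1.48] F [-12.4  -0.1  29. ] g -0.0
t 4.53 p [0.5344 0.1736 0.0525] yawy 95.4 x [ 0.     0.001 -1.   ] j [ 0.18  0.08  1.9   0.    1.16 -1.48] F [-11.1   0.8  27.9] g -0.0
```

View pics/s7.png

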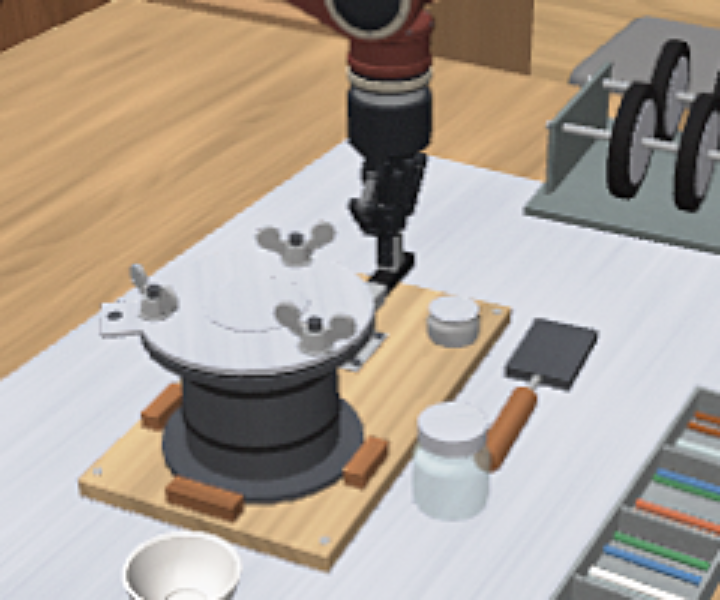

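Call:
{"op": "drive_tool", "data": {
  "hand": 1,
  "series": [
    {"x": -1.4, "y": 0, "z": 0, "ax": 0, "ay": 0, "az": 0},
    {"x": -2.8, "y": 0, "z": 0, "ax": 1.4, "ay": 0, "az": 0},
    {"x": -4.2, "y": 0, "z": 0, "ax": 2.8, "ay": 0, "az": 0},
    {"x": -5.6, "y": 0, "z": 0, "ax": 4.2, "ay": 0, "az": 0},
    {"x": -7, "y": 0, "z": 0, "ax": 5.6, "ay": 0, "az": 0}
  ]
}}

```text
time: 4.95
tool_pos: [0.5323, 0.1724, 0.2229]
tool_rot: [0.692, 0.14, 0.694, -0.141]
contact_force: [0.2, 0.5, -0.3]
gripper_width: 0.71
```

Run:
```python
from h import *
show();print(units((.4997,-.1205,.235),-19.6))
f=cams.grab_frame("scene"); cv2.imwrite("pics/s8.png",cv2.resize(f["img"][100:300,200:440],(720,600)));show()
```

```text
t 4.95 p [0.5323 0.1724 0.2229] yawy 67.1 x [-0.002 -0.    -1.   ] j [ 0.18 -0.1   1.77 -0.    1.47 -0.99] F [ 0.2  0.5 -0.3] g 0.71
[array([ -0.47, -11.3 ,   3.36]), array([ 1.733e+01, -1.000e-02,  3.000e-02])]
t 5.0 p [0.5362 0.1732 0.2322] yawy 66.8 x [ 0.011  0.002 -1.   ] j [ 0.18 -0.1   1.76 -0.    1.47 -0.99] F [2.2 1.1 5.8] g 0.79
```

View pics/s8.png

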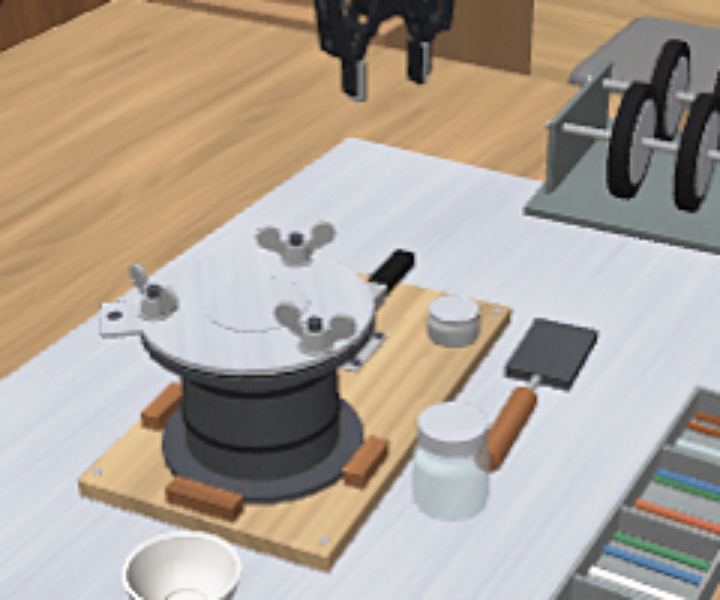

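Call:
{"op": "drive_tool", "data": {
  "series": [
    {"x": -0.1, "y": -1.4, "z": 0.4, "ax": 1.4, "ay": 0, "az": 0},
    {"x": -0.2, "y": -2.8, "z": 0.8, "ax": 2.8, "ay": 0, "az": 0},
    {"x": -0.2, "y": -4.2, "z": 1.2, "ax": 4.2, "ay": 0, "az": 0},
    {"x": -0.2, "y": -5.6, "z": 1.6, "ax": 5.6, "ay": 0, "az": 0},
    {"x": -0.2, "y": -7, "z": 2, "ax": 7, "ay": 0, "az": 0}
  ]
}}

```text
time: 5.42
tool_pos: [0.5112, -0.0096, 0.2264]
tool_rot: [0.618, 0.342, 0.619, -0.342]
contact_force: [0.8, 0.1, 0.3]
gripper_width: 1.002
```

Run:
```python
from h import *
show();print(units((.4997,-.1205,.235),-19.6))
```

```text
t 5.42 p [ 0.5112 -0.0096  0.2264] yawy 32.1 x [-0.002  0.    -1.   ] j [-0.16 -0.22  1.88 -0.    1.49 -0.73] F [0.8 0.1 0.3] g 1.0
[array([-0.34, -2.75,  3.51]), array([10.35, -0.  ,  0.02])]
```

Call:
{"op": "drive_tool", "data": {
  "series": [
    {"x": -0.1, "y": -0.7, "z": 0.9, "ax": 1.4, "ay": 0, "az": 0},
    {"x": -0.1, "y": -1.4, "z": 1.8, "ax": 2.8, "ay": 0, "az": 0},
    {"x": -0.1, "y": -2.0, "z": 2.6, "ax": 4.2, "ay": 0, "az": 0},
    {"x": -0.2, "y": -2.7, "z": 3.4, "ax": 5.6, "ay": 0, "az": 0},
    {"x": -0.2, "y": -2.7, "z": 3.4, "ax": 7, "ay": 0, "az": 0}
  ]
}}

```text
time: 5.83
tool_pos: [0.4998, -0.1198, 0.2316]
tool_rot: [-0.486, -0.513, -0.486, 0.514]
contact_force: [-0.0, -0.4, -0.5]
gripper_width: 1.002
```

Call:
{"op": "drive_tool", "data": {
  "series": [
    {"x": 0, "y": 0, "z": 0, "ax": 1.4, "ay": 0, "az": 0},
    {"x": 0, "y": 0, "z": 0, "ax": 2.8, "ay": 0, "az": 0},
    {"x": 0, "y": 0, "z": 0, "ax": 3.4, "ay": 0, "az": 0},
    {"x": 0, "y": 0, "z": 0, "ax": 3.4, "ay": 0, "az": 0}
  ]
}}

```text
time: 6.17
tool_pos: [0.5002, -0.1162, 0.2312]
tool_rot: [-0.407, -0.577, -0.408, 0.578]
contact_force: [-0.1, 0.4, -0.4]
gripper_width: 0.997
```

Run:
```python
from h import *
show()
f=cams.grab_frame("wrist"); cv2.imwrite("pics/w4.png",f["img"]); 
for i in range(3): cams.grab_frame("side"); show()
print(units((.4997,-.1205,.152),-19.6))
```

```text
t 6.17 p [ 0.5002 -0.1162  0.2312] yawy -19.6 x [-0.002  0.001 -1.   ] j [-0.37 -0.22  1.87 -0.    1.49 -0.03] F [-0.1  0.4 -0.4] g 1.0
t 6.27 p [ 0.5003 -0.1161  0.2316] yawy -19.5 x [-0.002  0.001 -1.   ] j [-0.37 -0.22  1.87 -0.    1.49 -0.03] F [0.2 0.4 0. ] g 1.0
t 6.32 p [ 0.5004 -0.1161  0.2319] yawy -19.5 x [-0.001  0.    -1.   ] j [-0.37 -0.22  1.87 -0.    1.49 -0.03] F [-0.3  0.1  0.6] g 1.0
t 6.37 p [ 0.5004 -0.1161  0.2321] yawy -19.5 x [-0.001  0.    -1.   ] j [-0.37 -0.22  1.87 -0.    1.49 -0.03] F [0.3 0.8 0.5] g 1.0
[array([3.2 , 0.03, 0.17]), array([ 0.02, -0.  ,  0.01])]
```

View pics/w4.png

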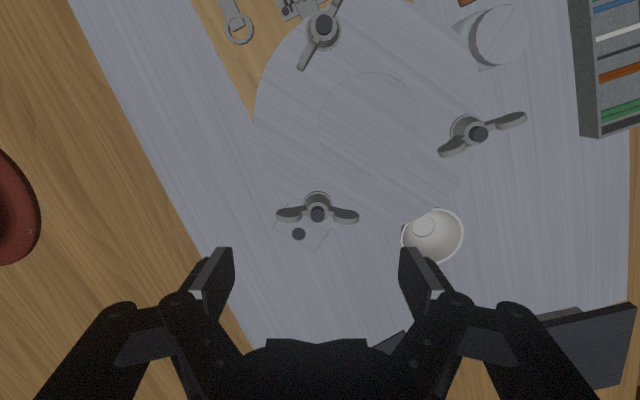

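Run:
```python
from h import *
f=cams.grab_frame("wrist")
print(plane(f,[(317.5,214),(323,24),(478,134)],.169).round(4))
q=plane(f,[(277,216),(358,217)],.170);e=q[1]-q[0];print(q.mean(0),np.degrees(np.arctan2(e[1],e[0])))
```

```text
[[ 0.5006 -0.1208  0.169 ]
 [ 0.5474  0.0016  0.169 ]
 [ 0.6293 -0.1008  0.169 ]]
[ 0.50005793 -0.12239126  0.17      ] -20.19122323900259
```

Call:
{"op": "drive_tool", "data": {
  "series": [
    {"x": 0.8, "y": 0, "z": 0.15, "ax": 0, "ay": 0, "az": 0},
    {"x": 1.6, "y": 0, "z": 0.15, "ax": 0, "ay": 0, "az": 0},
    {"x": 2.0, "y": 0, "z": 0.15, "ax": 0, "ay": 0, "az": 0},
    {"x": 2.0, "y": 0, "z": 0.15, "ax": 0, "ay": 0, "az": 0}
  ]
}}

```text
time: 6.75
tool_pos: [0.4976, -0.1191, 0.1795]
tool_rot: [-0.406, -0.577, -0.409, 0.579]
contact_force: [-0.2, -0.1, -0.0]
gripper_width: 1.001
```

Run:
```python
from h import *
show()
f=cams.grab_frame("wrist"); cv2.imwrite("pics/w5.png",f["img"]); 
f=cams.grab_frame("scene"); cv2.imwrite("pics/s9.png",cv2.resize(f["img"][120:260,200:368],(720,600)));show()
```

```text
t 6.75 p [ 0.4976 -0.1191  0.1795] yawy -19.6 x [-0.005  0.002 -1.   ] j [-0.38 -0.18  1.92  0.    1.41 -0.04] F [-0.2 -0.1 -0. ] g 1.0
t 6.85 p [ 0.4993 -0.1198  0.1828] yawy -19.6 x [-0.  0. -1.] j [-0.38 -0.18  1.92  0.    1.41 -0.04] F [-0.   0.2  0.4] g 1.0
```

View pics/w5.png

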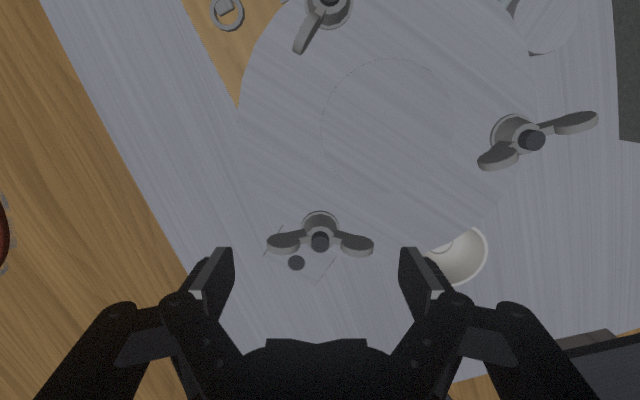

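View pics/s9.png

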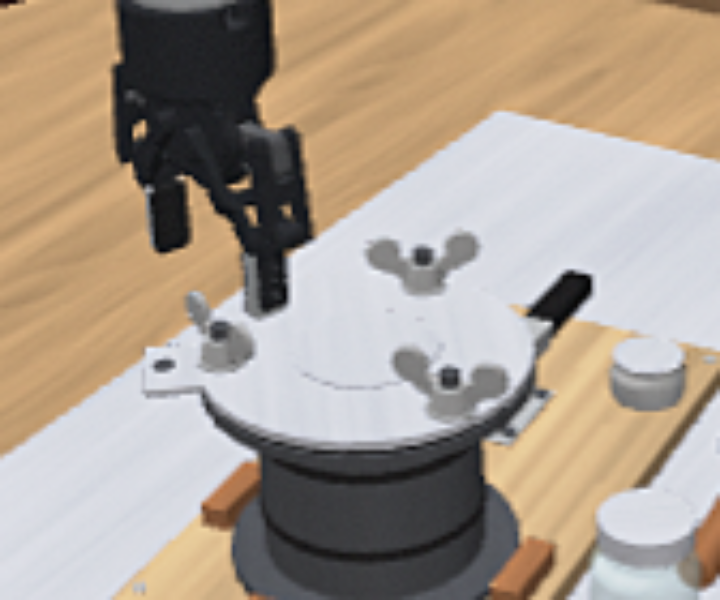

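Call:
{"op": "drive_tool", "data": {
  "series": [
    {"x": 0.6, "y": 0, "z": 0.05, "ax": 0, "ay": 0, "az": 0},
    {"x": 1.2, "y": 0, "z": 0.05, "ax": 0, "ay": 0, "az": 0},
    {"x": 1.2, "y": 0, "z": 0.05, "ax": 0, "ay": 0, "az": 0},
    {"x": 1.2, "y": 0, "z": 0.05, "ax": 0, "ay": 0, "az": 0}
  ]
}}

```text
time: 7.18
tool_pos: [0.4991, -0.1211, 0.1534]
tool_rot: [0.408, 0.578, 0.408, -0.578]
contact_force: [0.6, -0.6, 1.1]
gripper_width: 1.001
```

Run:
```python
from h import *
show(); print(units((.500,-.1208,.152),-20))
f=cams.grab_frame("scene"); cv2.imwrite("pics/s10.png",cv2.resize(f["img"][120:260,200:368],(720,600)));show()
```

```text
t 7.18 p [ 0.4991 -0.1211  0.1534] yawy -19.6 x [ 0. -0. -1.] j [-0.38 -0.16  1.95  0.    1.35 -0.04] F [ 0.6 -0.6  1.1] g 1.0
[array([ 0.06,  0.03, -0.02]), array([ 0.08,  0.  , -0.  ])]
t 7.23 p [ 0.4996 -0.1213  0.1542] yawy -19.6 x [ 0.002 -0.001 -1.   ] j [-0.38 -0.16  1.95  0.    1.35 -0.04] F [ 0.6 -0.2  0.3] g 1.0
```

View pics/s10.png

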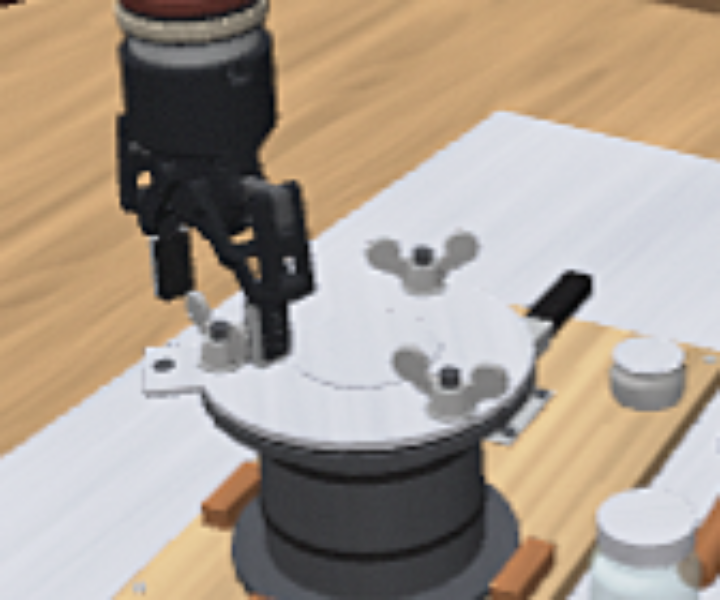

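Call:
{"op": "drive_tool", "data": {
  "hand": 0.3,
  "series": [
    {"x": 0.1, "y": 0, "z": 0, "ax": 0.1, "ay": 0, "az": 0},
    {"x": 0.1, "y": 0, "z": 0, "ax": 0.1, "ay": 0, "az": 0},
    {"x": 0.1, "y": 0, "z": 0, "ax": 0.1, "ay": 0, "az": 0},
    {"x": 0.1, "y": 0, "z": 0, "ax": 0.1, "ay": 0, "az": 0}
  ]
}}

```text
time: 7.57
tool_pos: [0.4992, -0.1212, 0.152]
tool_rot: [0.405, 0.58, 0.405, -0.579]
contact_force: [-4.1, 1.9, 5.4]
gripper_width: 0.726
```

Run:
```python
from h import *
show()
f=cams.grab_frame("wrist"); cv2.imwrite("pics/w6.png",f["img"]);show()
```

```text
t 7.57 p [ 0.4992 -0.1212  0.152 ] yawy -20.1 x [ 0.001 -0.    -1.   ] j [-0.38 -0.15  1.95 -0.    1.35 -0.03] F [-4.1  1.9  5.4] g 0.73
t 7.62 p [ 0.4992 -0.1212  0.1521] yawy -20.1 x [ 0.001 -0.    -1.   ] j [-0.38 -0.15  1.95 -0.    1.35 -0.03] F [-3.   0.8  5.3] g 0.73
```

View pics/w6.png

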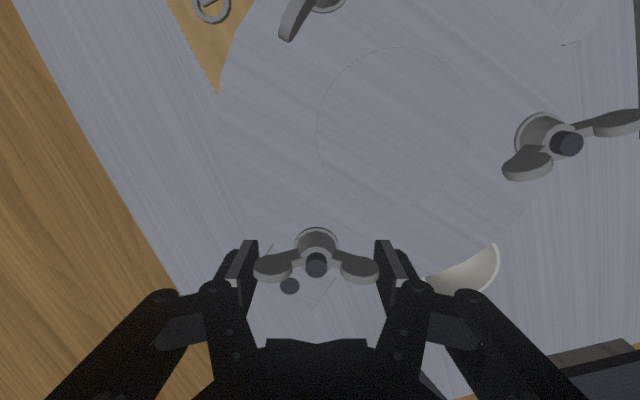

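Call:
{"op": "drive_tool", "data": {
  "series": [
    {"x": 0, "y": 0, "z": 0, "ax": 1.2, "ay": 0, "az": 0},
    {"x": 0, "y": 0, "z": 0, "ax": 2.4, "ay": 0, "az": 0},
    {"x": 0, "y": 0, "z": 0, "ax": 3.6, "ay": 0, "az": 0},
    {"x": 0, "y": 0, "z": 0, "ax": 4.8, "ay": 0, "az": 0},
    {"x": 0, "y": 0, "z": 0, "ax": 6, "ay": 0, "az": 0}
  ]
}}

```text
time: 8.03
tool_pos: [0.4998, -0.1215, 0.152]
tool_rot: [0.24, 0.666, 0.239, -0.665]
contact_force: [-1.2, -0.7, 3.6]
gripper_width: 0.728
```

Run:
```python
from h import *
show()
f=cams.grab_frame("wrist"); cv2.imwrite("pics/w7.png",f["img"]);show()
```

```text
t 8.03 p [ 0.4998 -0.1215  0.152 ] yawy -50.4 x [ 0.002 -0.001 -1.   ] j [-0.38 -0.15  1.95 -0.    1.35  0.5 ] F [-1.2 -0.7  3.6] g 0.73
t 8.08 p [ 0.4998 -0.1215  0.152 ] yawy -50.6 x [ 0.002 -0.001 -1.   ] j [-0.38 -0.15  1.95 -0.    1.35  0.5 ] F [-0.7 -0.9  4.9] g 0.72
```

View pics/w7.png

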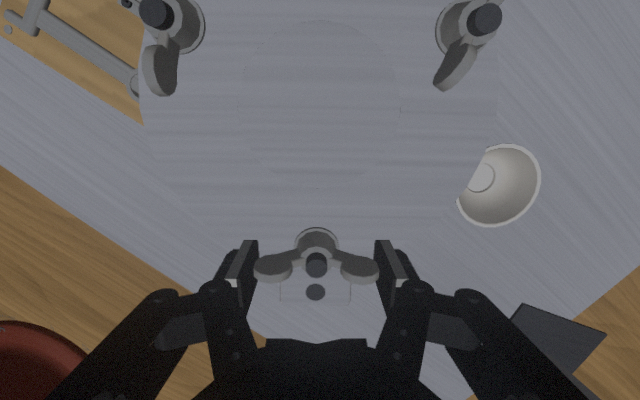

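Call:
{"op": "drive_tool", "data": {
  "series": [
    {"x": 0, "y": 0, "z": 0, "ax": 1.2, "ay": 0, "az": 0},
    {"x": 0, "y": 0, "z": 0, "ax": 2.4, "ay": 0, "az": 0},
    {"x": 0, "y": 0, "z": 0, "ax": 3.6, "ay": 0, "az": 0},
    {"x": 0, "y": 0, "z": 0, "ax": 4.8, "ay": 0, "az": 0},
    {"x": 0, "y": 0, "z": 0, "ax": 6, "ay": 0, "az": 0}
  ]
}}

```text
time: 8.5
tool_pos: [0.5001, -0.1222, 0.1521]
tool_rot: [0.061, 0.706, 0.059, -0.703]
contact_force: [0.3, -2.3, 2.8]
gripper_width: 0.727
```

Call:
{"op": "drive_tool", "data": {
  "series": [
    {"x": 0, "y": 0, "z": 0, "ax": 1.2, "ay": 0, "az": 0},
    {"x": 0, "y": 0, "z": 0, "ax": 2.4, "ay": 0, "az": 0},
    {"x": 0, "y": 0, "z": 0, "ax": 3.6, "ay": 0, "az": 0},
    {"x": 0, "y": 0, "z": 0, "ax": 4.8, "ay": 0, "az": 0},
    {"x": 0, "y": 0, "z": 0, "ax": 5.9, "ay": 0, "az": 0}
  ]
}}

```text
time: 8.92
tool_pos: [0.5001, -0.1228, 0.1521]
tool_rot: [-0.12, 0.698, -0.123, -0.695]
contact_force: [0.2, -4.1, 3.8]
gripper_width: 0.726
```

Call:
{"op": "drive_tool", "data": {
  "hand": 1,
  "series": [
    {"x": 0, "y": 0, "z": 0, "ax": 0, "ay": 0, "az": 0},
    {"x": 0, "y": 0, "z": 0, "ax": 0, "ay": 0, "az": 0},
    {"x": 0, "y": 0, "z": 0, "ax": 0, "ay": 0, "az": 0},
    {"x": -0.5, "y": 0, "z": 0, "ax": 0, "ay": 0, "az": 0},
    {"x": -1.5, "y": 0, "z": 0, "ax": 0, "ay": 0, "az": 0}
  ]
}}

```text
time: 9.33
tool_pos: [0.4967, -0.12, 0.1849]
tool_rot: [0.12, -0.694, 0.119, 0.699]
contact_force: [0.4, -0.1, -0.3]
gripper_width: 0.999
```

Call:
{"op": "drive_tool", "data": {
  "series": [
    {"x": -1.2, "y": 0, "z": 0, "ax": 0, "ay": 0, "az": 0},
    {"x": -2, "y": 0, "z": 0, "ax": 0, "ay": 0, "az": 0}
  ]
}}

```text
time: 9.5
tool_pos: [0.4995, -0.1211, 0.2413]
tool_rot: [-0.12, 0.698, -0.12, -0.696]
contact_force: [1.0, -0.2, 1.8]
gripper_width: 0.998
```

Run:
```python
from h import *
show()
f=cams.grab_frame("wrist"); cv2.imwrite("pics/w8.png",f["img"]);np.save("w8.npy",f,allow_pickle=True);show()
print(units((.5472,.0012,.235),40))
```

```text
t 9.5 p [ 0.4995 -0.1211  0.2413] yawy -109.5 x [ 0.003 -0.001 -1.   ] j [-0.38 -0.22  1.86  0.    1.51  1.53] F [ 1.  -0.2  1.8] g 1.0
t 9.55 p [ 0.5015 -0.1219  0.246 ] yawy -109.5 x [ 0.01  -0.004 -1.   ] j [-0.38 -0.23  1.85  0.    1.51  1.53] F [ 0.7 -0.4  3.3] g 1.0
[array([ 0.44, -5.25, -0.07]), array([ 6.1 , -0.12,  0.03])]
```

View pics/w8.png

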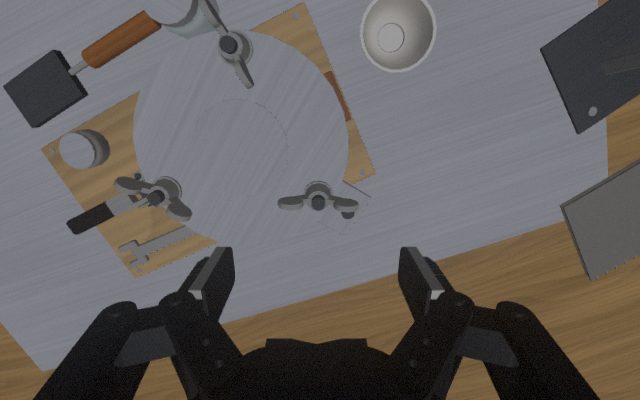

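Call:
{"op": "drive_tool", "data": {
  "series": [
    {"x": 0.1, "y": -1.2, "z": 0, "ax": -1.4, "ay": 0, "az": 0},
    {"x": 0.2, "y": -2.4, "z": 0, "ax": -2.8, "ay": 0, "az": 0},
    {"x": 0.3, "y": -3.6, "z": 0, "ax": -4.2, "ay": 0, "az": 0},
    {"x": 0.4, "y": -4.6, "z": 0, "ax": -5.6, "ay": 0, "az": 0},
    {"x": 0.4, "y": -5.2, "z": -0.1, "ax": -7, "ay": 0, "az": 0}
  ]
}}

```text
time: 9.97
tool_pos: [0.545, 0.0031, 0.2279]
tool_rot: [-0.098, -0.7, -0.098, 0.7]
contact_force: [0.7, 0.9, -0.6]
gripper_width: 1.003
```

Call:
{"op": "drive_tool", "data": {
  "series": [
    {"x": 0, "y": 0, "z": 0, "ax": -1.4, "ay": 0, "az": 0},
    {"x": 0, "y": 0, "z": 0, "ax": -2.8, "ay": 0, "az": 0},
    {"x": 0, "y": 0, "z": 0, "ax": -4.2, "ay": 0, "az": 0},
    {"x": 0, "y": 0, "z": 0, "ax": -5.6, "ay": 0, "az": 0},
    {"x": 0, "y": 0, "z": 0, "ax": -7, "ay": 0, "az": 0}
  ]
}}

```text
time: 10.38
tool_pos: [0.545, 0.0009, 0.2285]
tool_rot: [0.304, 0.639, 0.304, -0.638]
contact_force: [-0.3, -0.3, -0.3]
gripper_width: 0.999
```

Call:
{"op": "drive_tool", "data": {
  "series": [
    {"x": 0, "y": 0, "z": 0, "ax": -1.4, "ay": 0, "az": 0},
    {"x": 0, "y": 0, "z": 0, "ax": -2.8, "ay": 0, "az": 0},
    {"x": 0, "y": 0, "z": 0, "ax": -4.2, "ay": 0, "az": 0},
    {"x": 0, "y": 0, "z": 0, "ax": -5.6, "ay": 0, "az": 0},
    {"x": 0, "y": 0, "z": 0, "ax": -7, "ay": 0, "az": 0}
  ]
}}

```text
time: 10.8
tool_pos: [0.5449, 0.0008, 0.2285]
tool_rot: [0.482, 0.518, 0.481, -0.518]
contact_force: [-0.3, -0.1, -0.4]
gripper_width: 1.006
```

Call:
{"op": "drive_tool", "data": {
  "series": [
    {"x": 0, "y": 0, "z": 0, "ax": -1.4, "ay": 0, "az": 0},
    {"x": 0, "y": 0, "z": 0, "ax": -2.8, "ay": 0, "az": 0},
    {"x": 0, "y": 0, "z": 0, "ax": -4.2, "ay": 0, "az": 0},
    {"x": 0, "y": 0, "z": 0, "ax": -5.6, "ay": 0, "az": 0},
    {"x": 0, "y": 0, "z": 0, "ax": -7, "ay": 0, "az": 0}
  ]
}}

```text
time: 11.22
tool_pos: [0.545, 0.0007, 0.2286]
tool_rot: [0.615, 0.349, 0.615, -0.349]
contact_force: [-0.0, -0.5, -0.3]
gripper_width: 0.999
```

Run:
```python
from h import *
show()
f=np.load("w8.npy",allow_pickle=True).item()
q=plane(f,[(279,203),(358,206)],.170);e=q[1]-q[0];print(q.mean(0),np.degrees(np.arctan2(e[1],e[0])))
print(units((.5472,.0012,.215),40))
```

```text
t 11.22 p [0.545  0.0007 0.2286] yawy 30.8 x [ 0.001  0.    -1.   ] j [-0.14 -0.14  1.8   0.    1.48 -0.67] F [-0.  -0.5 -0.3] g 1.0
[ 0.4989144  -0.12164483  0.17      ] -111.78696358909326
[array([0.54, 0.09, 0.03]), array([-1.83,  0.  , -0.01])]
```

Call:
{"op": "drive_tool", "data": {
  "series": [
    {"x": 0.5, "y": 0.1, "z": 0, "ax": -1.0, "ay": 0, "az": 0},
    {"x": 1, "y": 0.1, "z": 0, "ax": -1.8, "ay": 0, "az": 0},
    {"x": 1.6, "y": 0.1, "z": 0, "ax": -1.8, "ay": 0, "az": 0},
    {"x": 1.6, "y": 0.1, "z": 0, "ax": -1.8, "ay": 0, "az": 0}
  ]
}}

```text
time: 11.55
tool_pos: [0.5453, 0.0022, 0.185]
tool_rot: [0.638, 0.301, 0.641, -0.302]
contact_force: [-0.3, -1.0, -0.4]
gripper_width: 1.002
```

Run:
```python
from h import *
show()
f=cams.grab_frame("wrist"); f=cams.grab_frame("wrist"); cv2.imwrite("pics/w9.png",f["img"]);np.save("w9.npy",f,allow_pickle=True);show()
print(units((.5472,.0012,.1495),40))
```

```text
t 11.55 p [0.5453 0.0022 0.185 ] yawy 39.5 x [-0.005  0.001 -1.   ] j [-0.13 -0.1   1.84  0.    1.41 -0.82] F [-0.3 -1.  -0.4] g 1.0
t 11.65 p [0.5468 0.002  0.1878] yawy 39.4 x [-0.001  0.    -1.   ] j [-0.13 -0.1   1.84  0.    1.41 -0.82] F [ 0.1 -0.5  0.1] g 1.0
[array([ 1.53, -0.01,  0.04]), array([-0.11, -0.01,  0.01])]
```

View pics/w9.png

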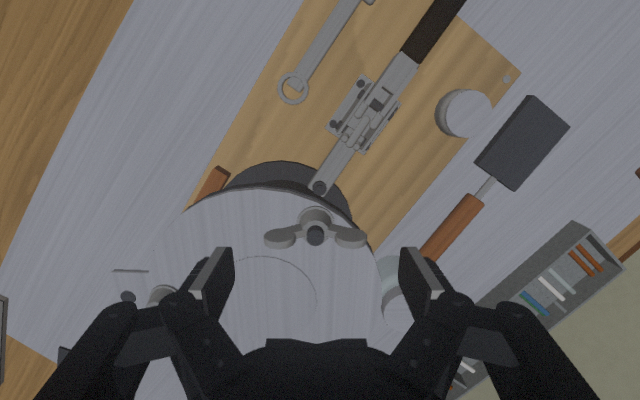

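Call:
{"op": "drive_tool", "data": {
  "series": [
    {"x": 0.7, "y": 0, "z": 0, "ax": -0.1, "ay": 0, "az": 0},
    {"x": 1.4, "y": 0, "z": 0, "ax": -0.1, "ay": 0, "az": 0},
    {"x": 1.4, "y": 0, "z": 0, "ax": -0.1, "ay": 0, "az": 0},
    {"x": 1.4, "y": 0, "z": 0, "ax": -0.1, "ay": 0, "az": 0},
    {"x": 1.4, "y": 0, "z": 0, "ax": -0.1, "ay": 0, "az": 0}
  ]
}}

```text
time: 12.07
tool_pos: [0.5479, 0.0017, 0.1546]
tool_rot: [0.641, 0.3, 0.64, -0.299]
contact_force: [-0.1, 0.3, 0.5]
gripper_width: 1.004
```

Call:
{"op": "drive_tool", "data": {
  "hand": 0.3,
  "series": [
    {"x": 0, "y": 0, "z": 0, "ax": 0, "ay": 0, "az": 0},
    {"x": 0, "y": 0, "z": 0, "ax": 0, "ay": 0, "az": 0},
    {"x": 0, "y": 0, "z": 0, "ax": 0, "ay": 0, "az": 0},
    {"x": 0, "y": 0, "z": 0, "ax": 0, "ay": 0, "az": 0}
  ]
}}

```text
time: 12.4
tool_pos: [0.5466, 0.0004, 0.1553]
tool_rot: [0.641, 0.298, 0.641, -0.301]
contact_force: [-8.8, -3.9, 9.4]
gripper_width: 0.723
```

Run:
```python
from h import *
show()
```

```text
t 12.4 p [5.466e-01 4.000e-04 1.553e-01] yawy 39.9 x [-0.002 -0.004 -1.   ] j [-0.13 -0.07  1.87 -0.    1.35 -0.83] F [-8.8 -3.9  9.4] g 0.72
```

Call:
{"op": "drive_tool", "data": {
  "series": [
    {"x": 0, "y": 0, "z": 0, "ax": 1.2, "ay": 0, "az": 0},
    {"x": 0, "y": 0, "z": 0, "ax": 2.4, "ay": 0, "az": 0},
    {"x": 0, "y": 0, "z": 0, "ax": 3.6, "ay": 0, "az": 0},
    {"x": 0, "y": 0, "z": 0, "ax": 4.8, "ay": 0, "az": 0},
    {"x": 0, "y": 0, "z": 0, "ax": 6, "ay": 0, "az": 0}
  ]
}}

```text
time: 12.82
tool_pos: [0.5467, 0.0005, 0.1553]
tool_rot: [0.541, 0.455, 0.54, -0.457]
contact_force: [-7.3, -3.4, 7.5]
gripper_width: 0.724
```

Call:
{"op": "drive_tool", "data": {
  "series": [
    {"x": 0, "y": 0, "z": 0, "ax": 1.2, "ay": 0, "az": 0},
    {"x": 0, "y": 0, "z": 0, "ax": 2.4, "ay": 0, "az": 0},
    {"x": 0, "y": 0, "z": 0, "ax": 3.6, "ay": 0, "az": 0},
    {"x": 0, "y": 0, "z": 0, "ax": 4.8, "ay": 0, "az": 0},
    {"x": 0, "y": 0, "z": 0, "ax": 6, "ay": 0, "az": 0}
  ]
}}

```text
time: 13.23
tool_pos: [0.5468, 0.0005, 0.1554]
tool_rot: [-0.404, -0.58, -0.403, 0.581]
contact_force: [-6.4, -3.9, 7.9]
gripper_width: 0.725
```

Call:
{"op": "drive_tool", "data": {
  "series": [
    {"x": 0, "y": 0, "z": 0, "ax": 1.2, "ay": 0, "az": 0},
    {"x": 0, "y": 0, "z": 0, "ax": 2.4, "ay": 0, "az": 0},
    {"x": 0, "y": 0, "z": 0, "ax": 3.6, "ay": 0, "az": 0},
    {"x": 0, "y": 0, "z": 0, "ax": 4.8, "ay": 0, "az": 0},
    {"x": 0, "y": 0, "z": 0, "ax": 6, "ay": 0, "az": 0}
  ]
}}

```text
time: 13.65
tool_pos: [0.5469, 0.0005, 0.1554]
tool_rot: [-0.24, -0.665, -0.239, 0.666]
contact_force: [-6.0, -3.4, 7.3]
gripper_width: 0.725
```

Run:
```python
from h import *
show()
f=cams.grab_frame("wrist"); cv2.imwrite("pics/w10.png",f["img"]);show()
```

```text
t 13.65 p [5.469e-01 5.000e-04 1.554e-01] yawy -50.4 x [-0.001 -0.003 -1.   ] j [-0.13 -0.07  1.87 -0.    1.35  0.75] F [-6.  -3.4  7.3] g 0.72
t 13.7 p [5.470e-01 5.000e-04 1.554e-01] yawy -50.6 x [-0.001 -0.003 -1.   ] j [-0.13 -0.07  1.87 -0.    1.35  0.75] F [-6.9 -4.6  8.2] g 0.73
```

View pics/w10.png

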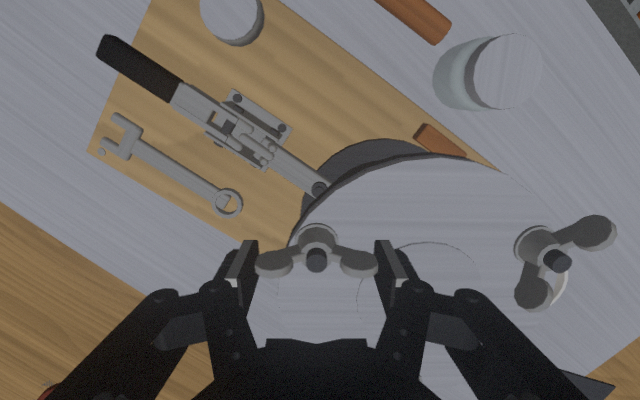

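Call:
{"op": "drive_tool", "data": {
  "hand": 1,
  "series": [
    {"x": 0, "y": 0, "z": 0, "ax": 0, "ay": 0, "az": 0},
    {"x": 0, "y": 0, "z": 0, "ax": 0, "ay": 0, "az": 0},
    {"x": 0, "y": 0, "z": 0, "ax": 0, "ay": 0, "az": 0},
    {"x": -0.5, "y": 0, "z": 0, "ax": 0, "ay": 0, "az": 0},
    {"x": -1.5, "y": 0, "z": 0, "ax": 0, "ay": 0, "az": 0}
  ]
}}

```text
time: 14.12
tool_pos: [0.5448, 0.0023, 0.1875]
tool_rot: [-0.24, -0.662, -0.243, 0.667]
contact_force: [-0.0, -1.0, 0.2]
gripper_width: 1.0
```

Call:
{"op": "drive_tool", "data": {
  "series": [
    {"x": -1.0, "y": 0, "z": 0, "ax": 0, "ay": 0, "az": 0},
    {"x": -1.3, "y": 0, "z": 0, "ax": 0, "ay": 0, "az": 0}
  ]
}}

```text
time: 14.28
tool_pos: [0.5493, 0.0017, 0.2284]
tool_rot: [0.243, 0.667, 0.24, -0.662]
contact_force: [0.9, -0.1, 0.7]
gripper_width: 0.996
```

Run:
```python
from h import *
cams.grab_frame("side");show()
print(units((.6294,-.1006,.225),6.6))
```

```text
t 14.33 p [0.5495 0.0017 0.2285] yawy -50.1 x [ 0.009 -0.001 -1.   ] j [-0.13 -0.13  1.8   0.    1.47  0.74] F [ 0.5 -1.1  2.3] g 1.0
[array([0.17, 5.19, 0.17]), array([-11.34,  -0.03,  -0.1 ])]
```

Call:
{"op": "drive_tool", "data": {
  "series": [
    {"x": 0, "y": 1.2, "z": 0, "ax": -1.4, "ay": 0, "az": 0},
    {"x": 0, "y": 2.4, "z": 0, "ax": -2.8, "ay": 0, "az": 0},
    {"x": 0, "y": 3.6, "z": 0.1, "ax": -4.2, "ay": 0, "az": 0},
    {"x": 0.1, "y": 4.6, "z": 0.1, "ax": -5.6, "ay": 0, "az": 0},
    {"x": 0.1, "y": 5.2, "z": 0.1, "ax": -7, "ay": 0, "az": 0}
  ]
}}

```text
time: 14.75
tool_pos: [0.629, -0.1014, 0.2184]
tool_rot: [-0.431, -0.56, -0.432, 0.561]
contact_force: [-0.1, 0.3, -0.9]
gripper_width: 1.005
```

Call:
{"op": "drive_tool", "data": {
  "series": [
    {"x": 0, "y": 0, "z": 0, "ax": -1.4, "ay": 0, "az": 0},
    {"x": 0.4, "y": 0, "z": 0, "ax": -2.8, "ay": 0, "az": 0},
    {"x": 1, "y": 0, "z": 0, "ax": -4.3, "ay": 0, "az": 0},
    {"x": 1.4, "y": 0, "z": 0, "ax": -4.3, "ay": 0, "az": 0},
    {"x": 1.4, "y": 0, "z": 0, "ax": -4.3, "ay": 0, "az": 0}
  ]
}}

```text
time: 15.17
tool_pos: [0.6264, -0.0989, 0.1808]
tool_rot: [0.524, 0.471, 0.529, -0.473]
contact_force: [-0.6, 1.2, -0.4]
gripper_width: 0.999
```

Run:
```python
from h import *
cams.grab_frame("wrist"); f=cams.grab_frame("wrist"); cv2.imwrite("pics/w11.png",f["img"]);show()
print(units((.6294,-.1006,.1500),6.6))
```

```text
t 15.27 p [ 0.6279 -0.0993  0.1841] yawy 6.3 x [-0.002  0.001 -1.   ] j [-0.27  0.11  1.63  0.    1.4  -0.38] F [-0.6  0.3  0.5] g 1.0
[array([1.36, 0.06, 0.06]), array([-0.07, -0.01,  0.02])]
```

View pics/w11.png

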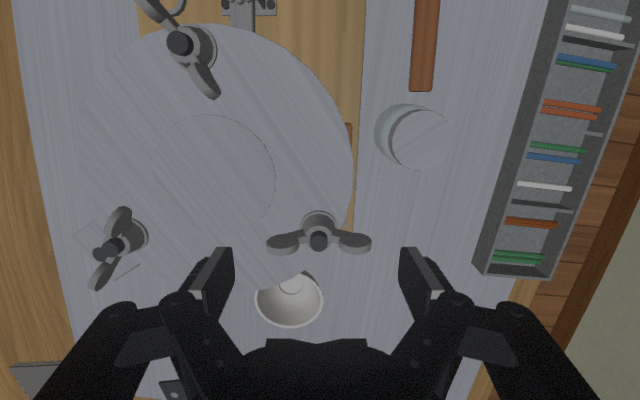

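Call:
{"op": "drive_tool", "data": {
  "series": [
    {"x": 0.7, "y": 0.05, "z": 0, "ax": 0, "ay": 0, "az": 0},
    {"x": 1.35, "y": 0.05, "z": 0, "ax": 0, "ay": 0, "az": 0},
    {"x": 1.35, "y": 0.05, "z": 0, "ax": 0, "ay": 0, "az": 0},
    {"x": 1.35, "y": 0.05, "z": 0, "ax": 0, "ay": 0, "az": 0},
    {"x": 1.35, "y": 0.05, "z": 0, "ax": 0, "ay": 0, "az": 0}
  ]
}}

```text
time: 15.68
tool_pos: [0.6304, -0.0995, 0.153]
tool_rot: [0.528, 0.472, 0.526, -0.471]
contact_force: [-0.5, 0.0, 0.0]
gripper_width: 0.997
```

Call:
{"op": "drive_tool", "data": {
  "hand": 0.3,
  "series": [
    {"x": 0, "y": 0, "z": 0, "ax": 0, "ay": 0, "az": 0},
    {"x": 0, "y": 0, "z": 0, "ax": 0, "ay": 0, "az": 0},
    {"x": 0, "y": 0, "z": 0, "ax": 0, "ay": 0, "az": 0},
    {"x": 0, "y": 0, "z": 0, "ax": 0, "ay": 0, "az": 0}
  ]
}}

```text
time: 16.02
tool_pos: [0.6287, -0.0999, 0.154]
tool_rot: [0.526, 0.47, 0.528, -0.472]
contact_force: [-9.6, 0.4, 9.6]
gripper_width: 0.721
```

Run:
```python
from h import *
show()
```

```text
t 16.02 p [ 0.6287 -0.0999  0.154 ] yawy 6.4 x [-0.003 -0.001 -1.   ] j [-0.27  0.14  1.65 -0.    1.35 -0.38] F [-9.6  0.4  9.6] g 0.72
```

Call:
{"op": "drive_tool", "data": {
  "series": [
    {"x": 0, "y": 0, "z": 0, "ax": 1.2, "ay": 0, "az": 0},
    {"x": 0, "y": 0, "z": 0, "ax": 2.4, "ay": 0, "az": 0},
    {"x": 0, "y": 0, "z": 0, "ax": 3.6, "ay": 0, "az": 0},
    {"x": 0, "y": 0, "z": 0, "ax": 4.8, "ay": 0, "az": 0},
    {"x": 0, "y": 0, "z": 0, "ax": 6, "ay": 0, "az": 0}
  ]
}}

```text
time: 16.43
tool_pos: [0.63, -0.1, 0.1541]
tool_rot: [-0.386, -0.593, -0.385, 0.593]
contact_force: [-2.0, -0.7, 4.1]
gripper_width: 0.724
```

Call:
{"op": "drive_tool", "data": {
  "series": [
    {"x": 0, "y": 0, "z": 0, "ax": 1.2, "ay": 0, "az": 0},
    {"x": 0, "y": 0, "z": 0, "ax": 2.4, "ay": 0, "az": 0},
    {"x": 0, "y": 0, "z": 0, "ax": 3.6, "ay": 0, "az": 0},
    {"x": 0, "y": 0, "z": 0, "ax": 4.8, "ay": 0, "az": 0},
    {"x": 0, "y": 0, "z": 0, "ax": 6, "ay": 0, "az": 0}
  ]
}}

```text
time: 16.85
tool_pos: [0.6311, -0.1008, 0.1541]
tool_rot: [0.221, 0.673, 0.218, -0.671]
contact_force: [1.0, -4.0, 1.6]
gripper_width: 0.721
```

Call:
{"op": "drive_tool", "data": {
  "series": [
    {"x": 0, "y": 0, "z": 0, "ax": 1.2, "ay": 0, "az": 0},
    {"x": 0, "y": 0, "z": 0, "ax": 2.4, "ay": 0, "az": 0},
    {"x": 0, "y": 0, "z": 0, "ax": 3.6, "ay": 0, "az": 0},
    {"x": 0, "y": 0, "z": 0, "ax": 4.8, "ay": 0, "az": 0},
    {"x": 0, "y": 0, "z": 0, "ax": 6, "ay": 0, "az": 0}
  ]
}}

```text
time: 17.27
tool_pos: [0.6317, -0.1021, 0.1542]
tool_rot: [0.04, 0.708, 0.035, -0.704]
contact_force: [3.4, -7.6, 0.8]
gripper_width: 0.72
```

Run:
```python
from h import *
show()
f=cams.grab_frame("wrist"); cv2.imwrite("pics/w12.png",f["img"]);show()
```

```text
t 17.27 p [ 0.6317 -0.1021  0.1542] yawy -83.9 x [ 0.006 -0.006 -1.   ] j [-0.27  0.14  1.65 -0.    1.34  1.19] F [ 3.4 -7.6  0.8] g 0.72
t 17.32 p [ 0.6317 -0.1021  0.1541] yawy -84.2 x [ 0.006 -0.006 -1.   ] j [-0.27  0.14  1.65 -0.    1.34  1.2 ] F [ 3.1 -8.   2.3] g 0.72
```

View pics/w12.png

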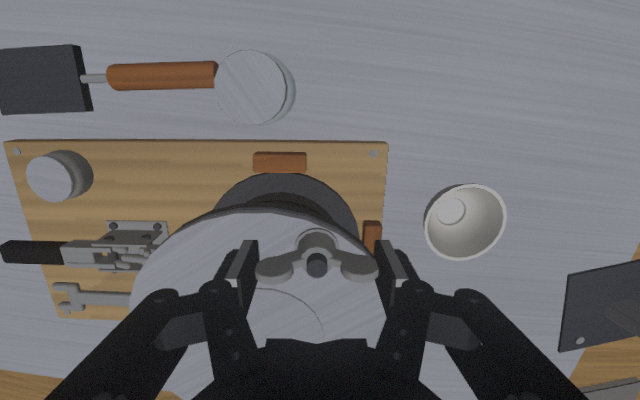

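Call:
{"op": "drive_tool", "data": {
  "hand": 1,
  "series": [
    {"x": 0, "y": 0, "z": 0, "ax": 0, "ay": 0, "az": 0},
    {"x": 0, "y": 0, "z": 0, "ax": 0, "ay": 0, "az": 0},
    {"x": 0, "y": 0, "z": 0, "ax": 0, "ay": 0, "az": 0},
    {"x": -0.5, "y": 0, "z": 0, "ax": 0, "ay": 0, "az": 0},
    {"x": -1.5, "y": 0, "z": 0, "ax": 0, "ay": 0, "az": 0}
  ]
}}

```text
time: 17.73
tool_pos: [0.6274, -0.0985, 0.1859]
tool_rot: [-0.039, -0.703, -0.04, 0.709]
contact_force: [0.5, 0.1, -0.2]
gripper_width: 1.0
```

Call:
{"op": "drive_tool", "data": {
  "series": [
    {"x": -1.0, "y": 0, "z": 0, "ax": 0, "ay": 0, "az": 0},
    {"x": -1.3, "y": 0, "z": 0, "ax": 0, "ay": 0, "az": 0}
  ]
}}

```text
time: 17.9
tool_pos: [0.6319, -0.0997, 0.2276]
tool_rot: [0.04, 0.709, 0.039, -0.703]
contact_force: [0.3, 0.5, 0.5]
gripper_width: 0.995
```

Run:
```python
from h import *
cams.grab_frame("side");show()
print(units((.5,-.1208,.225)))
```

```text
t 17.95 p [ 0.6321 -0.0997  0.2278] yawy -83.6 x [ 0.009 -0.002 -1.   ] j [-0.27  0.08  1.59  0.    1.46  1.19] F [ 0.5 -0.5  1.1] g 1.0
[array([0.07, 0.25, 5.35])]
```

Call:
{"op": "drive_tool", "data": {
  "series": [
    {"x": 0, "y": 0.1, "z": 1.2, "ax": -1.4, "ay": 0, "az": 0},
    {"x": 0, "y": 0.2, "z": 2.4, "ax": -2.8, "ay": 0, "az": 0},
    {"x": 0, "y": 0.2, "z": 3.6, "ax": -4.2, "ay": 0, "az": 0},
    {"x": 0, "y": 0.2, "z": 4.6, "ax": -5.6, "ay": 0, "az": 0},
    {"x": 0, "y": 0.2, "z": 5.3, "ax": -7, "ay": 0, "az": 0}
  ]
}}

```text
time: 18.37
tool_pos: [0.4963, -0.1189, 0.2202]
tool_rot: [-0.251, -0.66, -0.252, 0.661]
contact_force: [-0.5, 0.5, 0.5]
gripper_width: 1.0
```

Call:
{"op": "drive_tool", "data": {
  "series": [
    {"x": 0, "y": 0, "z": 0, "ax": -1.4, "ay": 0, "az": 0},
    {"x": 0, "y": 0, "z": 0, "ax": -2.8, "ay": 0, "az": 0},
    {"x": 0, "y": 0, "z": 0, "ax": -4.2, "ay": 0, "az": 0},
    {"x": 0, "y": 0, "z": 0, "ax": -5.6, "ay": 0, "az": 0},
    {"x": 0, "y": 0, "z": 0, "ax": -7, "ay": 0, "az": 0}
  ]
}}

```text
time: 18.78
tool_pos: [0.4981, -0.1188, 0.2205]
tool_rot: [-0.439, -0.554, -0.439, 0.555]
contact_force: [0.1, -0.1, 0.3]
gripper_width: 0.998
```

Call:
{"op": "drive_tool", "data": {
  "series": [
    {"x": 0, "y": 0, "z": 0, "ax": -1.4, "ay": 0, "az": 0},
    {"x": 0, "y": 0, "z": 0, "ax": -2.8, "ay": 0, "az": 0},
    {"x": 0, "y": 0, "z": 0, "ax": -4.2, "ay": 0, "az": 0},
    {"x": 0, "y": 0, "z": 0, "ax": -5.6, "ay": 0, "az": 0},
    {"x": 0, "y": 0, "z": 0, "ax": -7, "ay": 0, "az": 0}
  ]
}}

```text
time: 19.2
tool_pos: [0.4981, -0.1188, 0.2204]
tool_rot: [0.585, 0.397, 0.586, -0.397]
contact_force: [0.3, -0.3, 0.4]
gripper_width: 0.997
```

Call:
{"op": "drive_tool", "data": {
  "series": [
    {"x": 0, "y": 0, "z": 0, "ax": -1.4, "ay": 0, "az": 0},
    {"x": 0, "y": 0, "z": 0, "ax": -2.8, "ay": 0, "az": 0},
    {"x": 0, "y": 0, "z": 0, "ax": -4.2, "ay": 0, "az": 0},
    {"x": 0, "y": 0, "z": 0, "ax": -5.6, "ay": 0, "az": 0},
    {"x": 0, "y": 0, "z": 0, "ax": -7, "ay": 0, "az": 0}
  ]
}}

```text
time: 19.62
tool_pos: [0.4981, -0.1188, 0.2204]
tool_rot: [0.677, 0.202, 0.678, -0.202]
contact_force: [0.4, 0.2, 0.0]
gripper_width: 1.001
```

Call:
{"op": "drive_tool", "data": {
  "series": [
    {"x": 0.4, "y": 0, "z": 0, "ax": -1.4, "ay": 0, "az": 0},
    {"x": 1, "y": 0, "z": 0, "ax": -2.7, "ay": 0, "az": 0},
    {"x": 1.4, "y": 0, "z": 0, "ax": -2.7, "ay": 0, "az": 0},
    {"x": 1.4, "y": 0, "z": 0, "ax": -2.7, "ay": 0, "az": 0}
  ]
}}

```text
time: 19.95
tool_pos: [0.4966, -0.1182, 0.1828]
tool_rot: [0.694, 0.125, 0.698, -0.124]
contact_force: [-0.9, -0.1, -1.5]
gripper_width: 1.0
```

Run:
```python
from h import *
cams.grab_frame("wrist"); f=cams.grab_frame("wrist"); cv2.imwrite("pics/w13.png",f["img"]);show()
print(units((.5000,-.1208,.1510),70.2))
```

```text
t 20.05 p [ 0.4981 -0.1188  0.1856] yawy 69.8 x [-0.002  0.001 -1.   ] j [-0.38 -0.19  1.92  0.    1.41 -1.6 ] F [-0.1  0.3  0.5] g 1.0
[array([ 1.38, -0.05,  0.1 ]), array([-0.09, -0.02, -0.  ])]
```

View pics/w13.png

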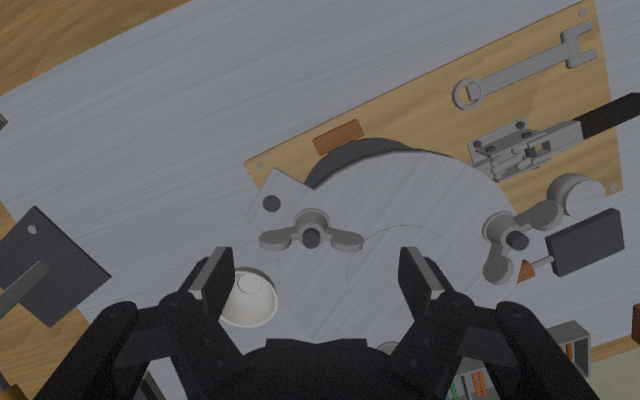

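Call:
{"op": "drive_tool", "data": {
  "series": [
    {"x": 0.7, "y": -0.1, "z": 0.1, "ax": 0, "ay": 0, "az": 0},
    {"x": 1.4, "y": -0.1, "z": 0.1, "ax": 0, "ay": 0, "az": 0},
    {"x": 1.4, "y": -0.1, "z": 0.1, "ax": 0, "ay": 0, "az": 0},
    {"x": 1.4, "y": -0.1, "z": 0.1, "ax": 0, "ay": 0, "az": 0},
    {"x": 1.4, "y": -0.1, "z": 0.1, "ax": 0, "ay": 0, "az": 0}
  ]
}}

```text
time: 20.47
tool_pos: [0.5008, -0.1225, 0.1529]
tool_rot: [0.697, 0.123, 0.696, -0.124]
contact_force: [0.5, 0.4, -0.9]
gripper_width: 0.998
```

Call:
{"op": "drive_tool", "data": {
  "hand": 0.3,
  "series": [
    {"x": 0, "y": 0, "z": 0, "ax": 0, "ay": 0, "az": 0},
    {"x": 0, "y": 0, "z": 0, "ax": 0, "ay": 0, "az": 0},
    {"x": 0, "y": 0, "z": 0, "ax": 0, "ay": 0, "az": 0},
    {"x": 0, "y": 0, "z": 0, "ax": 0, "ay": 0, "az": 0}
  ]
}}

```text
time: 20.8
tool_pos: [0.5007, -0.1232, 0.1538]
tool_rot: [0.697, 0.123, 0.696, -0.124]
contact_force: [-2.8, -0.8, 6.3]
gripper_width: 0.723
```

Run:
```python
from h import *
show()
f=cams.grab_frame("wrist"); cv2.imwrite("pics/w14.png",f["img"])
```

```text
t 20.8 p [ 0.5007 -0.1232  0.1538] yawy 69.9 x [ 0.002 -0.002 -1.   ] j [-0.38 -0.15  1.94 -0.    1.35 -1.6 ] F [-2.8 -0.8  6.3] g 0.72
```

View pics/w14.png

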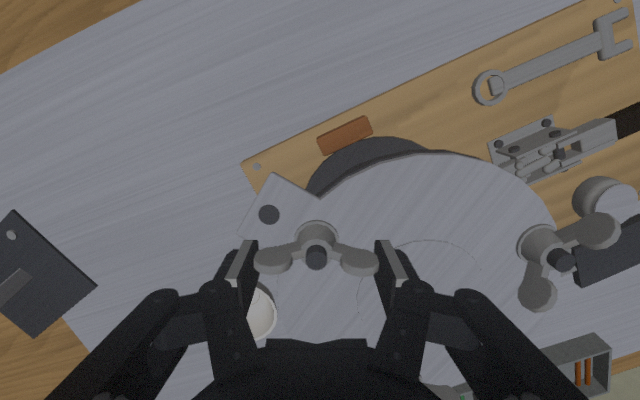

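Call:
{"op": "drive_tool", "data": {
  "series": [
    {"x": 0, "y": 0, "z": 0, "ax": 1.2, "ay": 0, "az": 0},
    {"x": 0, "y": 0, "z": 0, "ax": 2.4, "ay": 0, "az": 0},
    {"x": 0, "y": 0, "z": 0, "ax": 3.6, "ay": 0, "az": 0},
    {"x": 0, "y": 0, "z": 0, "ax": 4.8, "ay": 0, "az": 0},
    {"x": 0, "y": 0, "z": 0, "ax": 6, "ay": 0, "az": 0}
  ]
}}

```text
time: 21.27
tool_pos: [0.5001, -0.124, 0.1538]
tool_rot: [0.64, 0.3, 0.639, -0.302]
contact_force: [-5.7, -3.7, 6.8]
gripper_width: 0.728
```

Call:
{"op": "drive_tool", "data": {
  "series": [
    {"x": 0, "y": 0, "z": 0, "ax": 1.2, "ay": 0, "az": 0},
    {"x": 0, "y": 0, "z": 0, "ax": 2.4, "ay": 0, "az": 0},
    {"x": 0, "y": 0, "z": 0, "ax": 3.6, "ay": 0, "az": 0},
    {"x": 0, "y": 0, "z": 0, "ax": 4.8, "ay": 0, "az": 0},
    {"x": 0, "y": 0, "z": 0, "ax": 6, "ay": 0, "az": 0}
  ]
}}

```text
time: 21.68
tool_pos: [0.4992, -0.1244, 0.1538]
tool_rot: [0.54, 0.454, 0.54, -0.458]
contact_force: [-9.3, -5.7, 8.2]
gripper_width: 0.726
```

Call:
{"op": "drive_tool", "data": {
  "series": [
    {"x": 0, "y": 0, "z": 0, "ax": 1.2, "ay": 0, "az": 0},
    {"x": 0, "y": 0, "z": 0, "ax": 2.4, "ay": 0, "az": 0},
    {"x": 0, "y": 0, "z": 0, "ax": 3.6, "ay": 0, "az": 0},
    {"x": 0, "y": 0, "z": 0, "ax": 4.8, "ay": 0, "az": 0},
    {"x": 0, "y": 0, "z": 0, "ax": 6, "ay": 0, "az": 0}
  ]
}}

```text
time: 22.1
tool_pos: [0.4982, -0.1243, 0.1537]
tool_rot: [-0.404, -0.578, -0.403, 0.583]
contact_force: [-14.2, -5.3, 11.9]
gripper_width: 0.728
```

Run:
```python
from h import *
show()
f=cams.grab_frame("wrist"); cv2.imwrite("pics/w15.png",f["img"]);show()
```

```text
t 22.1 p [ 0.4982 -0.1243  0.1537] yawy -20.4 x [-0.006 -0.004 -1.   ] j [-0.39 -0.15  1.94 -0.01  1.36 -0.03] F [-14.2  -5.3  11.9] g 0.73
t 22.15 p [ 0.4982 -0.1243  0.1537] yawy -20.6 x [-0.006 -0.004 -1.   ] j [-0.39 -0.15  1.94 -0.01  1.36 -0.02] F [-13.7  -4.5  11.3] g 0.73
```

View pics/w15.png

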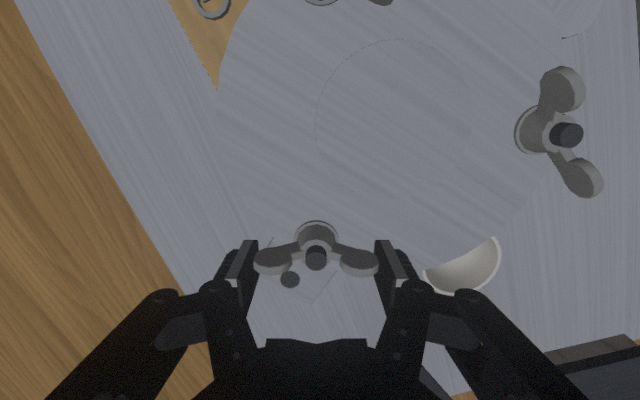

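Call:
{"op": "drive_tool", "data": {
  "hand": 1,
  "series": [
    {"x": 0, "y": 0, "z": 0, "ax": 0, "ay": 0, "az": 0},
    {"x": 0, "y": 0, "z": 0, "ax": 0, "ay": 0, "az": 0},
    {"x": 0, "y": 0, "z": 0, "ax": 0, "ay": 0, "az": 0},
    {"x": -0.5, "y": 0, "z": 0, "ax": 0, "ay": 0, "az": 0},
    {"x": -1.5, "y": 0, "z": 0, "ax": 0, "ay": 0, "az": 0}
  ]
}}

```text
time: 22.57
tool_pos: [0.4981, -0.1213, 0.1864]
tool_rot: [-0.403, -0.578, -0.407, 0.581]
contact_force: [0.9, 0.2, 0.1]
gripper_width: 0.999
```

Call:
{"op": "drive_tool", "data": {
  "series": [
    {"x": -1.0, "y": 0, "z": 0, "ax": 0, "ay": 0, "az": 0},
    {"x": -1.3, "y": 0, "z": 0, "ax": 0, "ay": 0, "az": 0},
    {"x": -1.3, "y": 0, "z": 0, "ax": 0, "ay": 0, "az": 0}
  ]
}}

```text
time: 22.82
tool_pos: [0.502, -0.1229, 0.2254]
tool_rot: [0.407, 0.581, 0.403, -0.578]
contact_force: [0.4, -0.2, 0.2]
gripper_width: 1.002
```

Run:
```python
from h import *
cams.grab_frame("side");show()
print(units((.547,.0012,.225),-50.4))
```

```text
t 22.87 p [ 0.5009 -0.1225  0.223 ] yawy -20.1 x [ 0.003 -0.001 -1.   ] j [-0.38 -0.21  1.87  0.    1.47 -0.03] F [0.1 0.5 0.5] g 1.0
[array([-0.08,  0.03, -5.28]), array([ 6.06, -0.01, -0.03])]
```

Call:
{"op": "drive_tool", "data": {
  "series": [
    {"x": 0, "y": 0, "z": -1.2, "ax": 1.2, "ay": 0, "az": 0},
    {"x": -0.1, "y": 0, "z": -2.4, "ax": 2.4, "ay": 0, "az": 0},
    {"x": -0.1, "y": 0, "z": -3.6, "ax": 3.6, "ay": 0, "az": 0},
    {"x": -0.1, "y": 0, "z": -4.6, "ax": 4.8, "ay": 0, "az": 0},
    {"x": -0.1, "y": 0, "z": -5.3, "ax": 6, "ay": 0, "az": 0}
  ]
}}

```text
time: 23.28
tool_pos: [0.545, 0.0043, 0.2216]
tool_rot: [-0.239, -0.664, -0.241, 0.666]
contact_force: [0.3, -1.2, -0.6]
gripper_width: 0.997
```

Call:
{"op": "drive_tool", "data": {
  "series": [
    {"x": 0.4, "y": 0, "z": 0, "ax": 0, "ay": 0, "az": 0},
    {"x": 1, "y": 0, "z": 0, "ax": 0, "ay": 0, "az": 0},
    {"x": 1.4, "y": 0, "z": 0, "ax": 0, "ay": 0, "az": 0},
    {"x": 1.4, "y": 0, "z": 0, "ax": 0, "ay": 0, "az": 0}
  ]
}}

```text
time: 23.62
tool_pos: [0.5429, 0.0019, 0.184]
tool_rot: [-0.24, -0.662, -0.243, 0.667]
contact_force: [0.0, 0.5, -0.0]
gripper_width: 0.999
```

Run:
```python
from h import *
cams.grab_frame("wrist"); f=cams.grab_frame("wrist"); cv2.imwrite("pics/w16.png",f["img"]);show()
print(units((.5470,.0012,.1510),-50.5))
```

```text
t 23.72 p [0.5447 0.0016 0.1874] yawy -50.1 x [-0.003  0.    -1.   ] j [-0.13 -0.11  1.84 -0.    1.41  0.74] F [-0.3  0.3  1. ] g 1.0
[array([ 1.46,  0.07, -0.07]), array([0.08, 0.02, 0.02])]
```

View pics/w16.png

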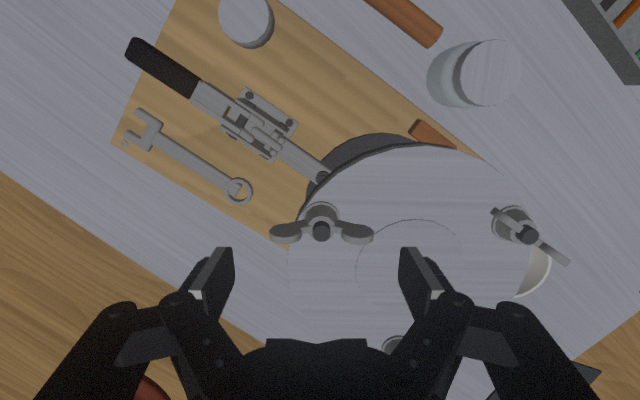

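Call:
{"op": "drive_tool", "data": {
  "series": [
    {"x": 0.7, "y": 0.08, "z": 0, "ax": 0, "ay": 0, "az": 0},
    {"x": 1.4, "y": 0.08, "z": 0, "ax": 0, "ay": 0, "az": 0},
    {"x": 1.4, "y": 0.08, "z": 0, "ax": 0, "ay": 0, "az": 0},
    {"x": 1.4, "y": 0.08, "z": 0, "ax": 0, "ay": 0, "az": 0},
    {"x": 1.4, "y": 0.08, "z": 0, "ax": 0, "ay": 0, "az": 0}
  ]
}}

```text
time: 24.13
tool_pos: [0.5476, 0.0002, 0.1553]
tool_rot: [0.241, 0.665, 0.241, -0.664]
contact_force: [0.0, 0.1, -0.5]
gripper_width: 1.0
```

Call:
{"op": "drive_tool", "data": {
  "hand": 0.3,
  "series": [
    {"x": 0, "y": 0, "z": 0, "ax": 0, "ay": 0, "az": 0},
    {"x": 0, "y": 0, "z": 0, "ax": 0, "ay": 0, "az": 0},
    {"x": 0, "y": 0, "z": 0, "ax": 0, "ay": 0, "az": 0},
    {"x": 0, "y": 0, "z": 0, "ax": 0, "ay": 0, "az": 0}
  ]
}}

```text
time: 24.47
tool_pos: [0.5475, 0.0008, 0.1563]
tool_rot: [0.241, 0.665, 0.241, -0.664]
contact_force: [-3.2, 1.9, 7.1]
gripper_width: 0.72
```

Run:
```python
from h import *
show()
```

```text
t 24.47 p [0.5475 0.0008 0.1563] yawy -50.1 x [ 0.001  0.    -1.   ] j [-0.13 -0.07  1.87  0.    1.35  0.74] F [-3.2  1.9  7.1] g 0.72
```

Call:
{"op": "drive_tool", "data": {
  "series": [
    {"x": 0, "y": 0, "z": 0, "ax": 1.2, "ay": 0, "az": 0},
    {"x": 0, "y": 0, "z": 0, "ax": 2.4, "ay": 0, "az": 0},
    {"x": 0, "y": 0, "z": 0, "ax": 3.6, "ay": 0, "az": 0},
    {"x": 0, "y": 0, "z": 0, "ax": 4.8, "ay": 0, "az": 0},
    {"x": 0, "y": 0, "z": 0, "ax": 6, "ay": 0, "az": 0}
  ]
}}

```text
time: 24.88
tool_pos: [0.5477, 0.0004, 0.1563]
tool_rot: [0.06, 0.705, 0.059, -0.704]
contact_force: [-2.2, -0.4, 4.1]
gripper_width: 0.723
```

Call:
{"op": "drive_tool", "data": {
  "series": [
    {"x": 0, "y": 0, "z": 0, "ax": 1.2, "ay": 0, "az": 0},
    {"x": 0, "y": 0, "z": 0, "ax": 2.4, "ay": 0, "az": 0},
    {"x": 0, "y": 0, "z": 0, "ax": 3.6, "ay": 0, "az": 0},
    {"x": 0, "y": 0, "z": 0, "ax": 4.8, "ay": 0, "az": 0},
    {"x": 0, "y": 0, "z": 0, "ax": 6, "ay": 0, "az": 0}
  ]
}}

```text
time: 25.3
tool_pos: [0.5477, -0.0001, 0.1564]
tool_rot: [-0.124, 0.697, -0.126, -0.695]
contact_force: [-3.4, -1.7, 4.7]
gripper_width: 0.723
```

Call:
{"op": "drive_tool", "data": {
  "series": [
    {"x": 0, "y": 0, "z": 0, "ax": 1.2, "ay": 0, "az": 0},
    {"x": 0, "y": 0, "z": 0, "ax": 2.4, "ay": 0, "az": 0},
    {"x": 0, "y": 0, "z": 0, "ax": 3.6, "ay": 0, "az": 0},
    {"x": 0, "y": 0, "z": 0, "ax": 4.8, "ay": 0, "az": 0},
    {"x": 0, "y": 0, "z": 0, "ax": 6, "ay": 0, "az": 0}
  ]
}}

```text
time: 25.72
tool_pos: [0.5474, -0.0005, 0.1563]
tool_rot: [-0.3, 0.641, -0.302, -0.639]
contact_force: [-4.3, -3.5, 6.3]
gripper_width: 0.723
```

Run:
```python
from h import *
show()
f=cams.grab_frame("wrist"); cv2.imwrite("pics/w17.png",f["img"]);show()
```

```text
t 25.72 p [ 5.474e-01 -5.000e-04  1.563e-01] yawy -140.4 x [ 0.001 -0.003 -1.   ] j [-0.14 -0.07  1.87 -0.    1.35  2.31] F [-4.3 -3.5  6.3] g 0.72
t 25.77 p [ 5.474e-01 -5.000e-04  1.563e-01] yawy -140.6 x [ 0.001 -0.003 -1.   ] j [-0.14 -0.08  1.87 -0.    1.35  2.32] F [-2.8 -2.8  5.8] g 0.72
```

View pics/w17.png

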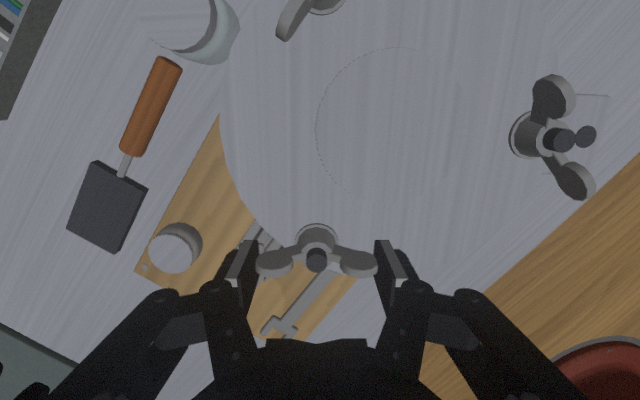

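Call:
{"op": "drive_tool", "data": {
  "hand": 1,
  "series": [
    {"x": 0, "y": 0, "z": 0, "ax": 0, "ay": 0, "az": 0},
    {"x": 0, "y": 0, "z": 0, "ax": 0, "ay": 0, "az": 0},
    {"x": 0, "y": 0, "z": 0, "ax": 0, "ay": 0, "az": 0},
    {"x": -0.5, "y": 0, "z": 0, "ax": 0, "ay": 0, "az": 0},
    {"x": -1.5, "y": 0, "z": 0, "ax": 0, "ay": 0, "az": 0}
  ]
}}

```text
time: 26.18
tool_pos: [0.5447, 0.001, 0.1887]
tool_rot: [0.299, -0.638, 0.3, 0.643]
contact_force: [0.2, -0.1, -0.0]
gripper_width: 1.002
```

Call:
{"op": "drive_tool", "data": {
  "series": [
    {"x": -1.0, "y": 0, "z": 0, "ax": 0, "ay": 0, "az": 0},
    {"x": -1.3, "y": 0, "z": 0, "ax": 0, "ay": 0, "az": 0},
    {"x": -1.3, "y": 0, "z": 0, "ax": 0, "ay": 0, "az": 0}
  ]
}}

```text
time: 26.43
tool_pos: [0.5489, 0.0004, 0.2281]
tool_rot: [-0.3, 0.643, -0.299, -0.638]
contact_force: [-0.4, -0.0, 0.3]
gripper_width: 1.002
```

Run:
```python
from h import *
cams.grab_frame("side");show()
print(units((.6294,-.1006,.225),-83.9))
```

```text
t 26.48 p [0.5477 0.0006 0.2256] yawy -140.1 x [ 0.003 -0.    -1.   ] j [-0.13 -0.13  1.8   0.    1.47  2.31] F [-0.9 -0.5 -0.6] g 1.0
[array([ 0.03,  0.09, -5.2 ]), array([-1.124e+01, -4.000e-02,  1.000e-02])]
```

Call:
{"op": "drive_tool", "data": {
  "series": [
    {"x": 0, "y": 0, "z": -1.2, "ax": -1.4, "ay": 0, "az": 0},
    {"x": 0, "y": 0, "z": -2.4, "ax": -2.8, "ay": 0, "az": 0},
    {"x": 0, "y": 0.1, "z": -3.6, "ax": -4.2, "ay": 0, "az": 0},
    {"x": 0, "y": 0.1, "z": -4.6, "ax": -5.6, "ay": 0, "az": 0},
    {"x": 0, "y": 0.1, "z": -5.2, "ax": -7, "ay": 0, "az": 0}
  ]
}}

```text
time: 26.9
tool_pos: [0.6285, -0.1026, 0.2211]
tool_rot: [0.091, -0.7, 0.091, 0.702]
contact_force: [0.1, -0.0, -0.8]
gripper_width: 1.002
```

Call:
{"op": "drive_tool", "data": {
  "series": [
    {"x": 0, "y": 0, "z": 0, "ax": -1.4, "ay": 0, "az": 0},
    {"x": 0.4, "y": 0, "z": 0, "ax": -2.8, "ay": 0, "az": 0},
    {"x": 1, "y": 0, "z": 0, "ax": -4.2, "ay": 0, "az": 0},
    {"x": 1.4, "y": 0, "z": 0, "ax": -4.2, "ay": 0, "az": 0},
    {"x": 1.4, "y": 0, "z": 0, "ax": -4.2, "ay": 0, "az": 0}
  ]
}}

```text
time: 27.32
tool_pos: [0.6258, -0.1, 0.1836]
tool_rot: [-0.034, -0.703, -0.036, 0.709]
contact_force: [-0.9, -0.3, -1.2]
gripper_width: 0.999
```

Run:
```python
from h import *
cams.grab_frame("wrist"); f=cams.grab_frame("wrist"); cv2.imwrite("pics/w18.png",f["img"]);show()
print(units((.6294,-.1006,.1510),-83.9))
```

```text
t 27.42 p [ 0.6275 -0.1004  0.1872] yawy -84.2 x [-0.003  0.001 -1.   ] j [-0.28  0.11  1.63 -0.    1.41  1.19] F [-0.1 -0.  -0.4] g 1.0
[array([ 1.45,  0.02, -0.08]), array([-0.07,  0.03,  0.01])]
```

View pics/w18.png

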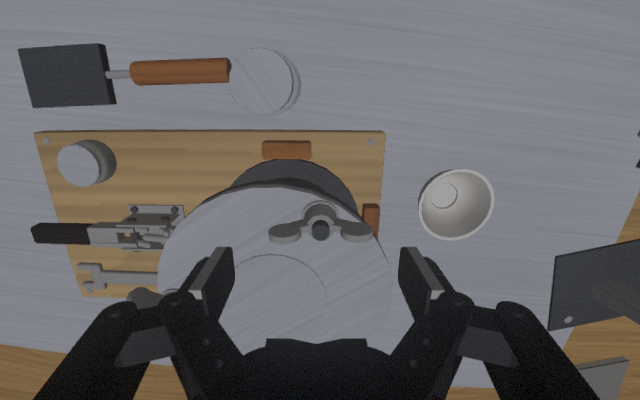

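Call:
{"op": "drive_tool", "data": {
  "series": [
    {"x": 0.7, "y": 0.08, "z": -0.05, "ax": 0, "ay": 0, "az": 0},
    {"x": 1.4, "y": 0.08, "z": -0.05, "ax": 0, "ay": 0, "az": 0},
    {"x": 1.4, "y": 0.08, "z": -0.05, "ax": 0, "ay": 0, "az": 0},
    {"x": 1.4, "y": 0.08, "z": -0.05, "ax": 0, "ay": 0, "az": 0},
    {"x": 1.4, "y": 0.08, "z": -0.05, "ax": 0, "ay": 0, "az": 0}
  ]
}}

```text
time: 27.83
tool_pos: [0.6305, -0.1027, 0.1554]
tool_rot: [0.036, 0.707, 0.036, -0.706]
contact_force: [0.2, 0.3, -0.1]
gripper_width: 0.999
```

Call:
{"op": "drive_tool", "data": {
  "hand": 0.3,
  "series": [
    {"x": 0, "y": 0, "z": 0, "ax": 0, "ay": 0, "az": 0},
    {"x": 0, "y": 0, "z": 0, "ax": 0, "ay": 0, "az": 0},
    {"x": 0, "y": 0, "z": 0, "ax": 0, "ay": 0, "az": 0},
    {"x": 0, "y": 0, "z": 0, "ax": 0, "ay": 0, "az": 0}
  ]
}}

```text
time: 28.17
tool_pos: [0.6307, -0.1025, 0.1565]
tool_rot: [0.036, 0.707, 0.036, -0.705]
contact_force: [-2.4, 1.4, 5.9]
gripper_width: 0.723
```

Run:
```python
from h import *
show()
```

```text
t 28.17 p [ 0.6307 -0.1025  0.1565] yawy -84.1 x [ 0.002  0.    -1.   ] j [-0.28  0.14  1.65  0.    1.35  1.19] F [-2.4  1.4  5.9] g 0.72
```

Target −173.6; 17.9 units.

Call:
{"op": "drive_tool", "data": {
  "series": [
    {"x": 0, "y": 0, "z": 0, "ax": 1.2, "ay": 0, "az": 0},
    {"x": 0, "y": 0, "z": 0, "ax": 2.4, "ay": 0, "az": 0},
    {"x": 0, "y": 0, "z": 0, "ax": 3.6, "ay": 0, "az": 0},
    {"x": 0, "y": 0, "z": 0, "ax": 4.8, "ay": 0, "az": 0},
    {"x": 0, "y": 0, "z": 0, "ax": 6, "ay": 0, "az": 0}
  ]
}}

```text
time: 28.58
tool_pos: [0.6305, -0.1033, 0.1565]
tool_rot: [-0.149, 0.692, -0.15, -0.69]
contact_force: [-2.2, -1.7, 6.4]
gripper_width: 0.719
```

Call:
{"op": "drive_tool", "data": {
  "series": [
    {"x": 0, "y": 0, "z": 0, "ax": 1.2, "ay": 0, "az": 0},
    {"x": 0, "y": 0, "z": 0, "ax": 2.4, "ay": 0, "az": 0},
    {"x": 0, "y": 0, "z": 0, "ax": 3.6, "ay": 0, "az": 0},
    {"x": 0, "y": 0, "z": 0, "ax": 4.8, "ay": 0, "az": 0},
    {"x": 0, "y": 0, "z": 0, "ax": 6, "ay": 0, "az": 0}
  ]
}}

```text
time: 29.0
tool_pos: [0.63, -0.104, 0.1565]
tool_rot: [-0.322, 0.63, -0.324, -0.628]
contact_force: [-4.9, -2.4, 7.0]
gripper_width: 0.721
```

Call:
{"op": "drive_tool", "data": {
  "series": [
    {"x": 0, "y": 0, "z": 0, "ax": 1.2, "ay": 0, "az": 0},
    {"x": 0, "y": 0, "z": 0, "ax": 2.4, "ay": 0, "az": 0},
    {"x": 0, "y": 0, "z": 0, "ax": 3.6, "ay": 0, "az": 0},
    {"x": 0, "y": 0, "z": 0, "ax": 4.8, "ay": 0, "az": 0},
    {"x": 0, "y": 0, "z": 0, "ax": 5.9, "ay": 0, "az": 0}
  ]
}}

```text
time: 29.42
tool_pos: [0.6292, -0.1043, 0.1565]
tool_rot: [-0.471, 0.526, -0.474, -0.525]
contact_force: [-7.5, -3.6, 7.8]
gripper_width: 0.725
```

Run:
```python
from h import *
show()
f=cams.grab_frame("wrist"); cv2.imwrite("pics/w19.png",f["img"]);show()
```

```text
t 29.42 p [ 0.6292 -0.1043  0.1565] yawy -173.9 x [-0.002 -0.004 -1.   ] j [-0.28  0.14  1.65 -0.    1.35  2.76] F [-7.5 -3.6  7.8] g 0.72
t 29.47 p [ 0.6292 -0.1043  0.1565] yawy -174.1 x [-0.002 -0.004 -1.   ] j [-0.28  0.14  1.65 -0.    1.36  2.76] F [-7.6 -3.6  8.6] g 0.72
```

View pics/w19.png

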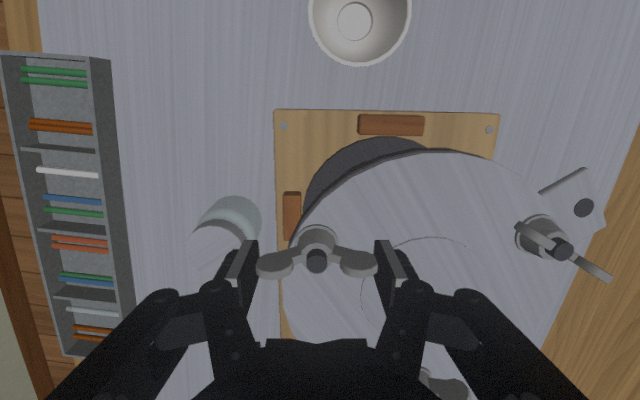

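Call:
{"op": "drive_tool", "data": {
  "hand": 1,
  "series": [
    {"x": 0, "y": 0, "z": 0, "ax": 0, "ay": 0, "az": 0},
    {"x": 0, "y": 0, "z": 0, "ax": 0, "ay": 0, "az": 0},
    {"x": 0, "y": 0, "z": 0, "ax": 0, "ay": 0, "az": 0},
    {"x": -0.5, "y": 0, "z": 0, "ax": 0, "ay": 0, "az": 0},
    {"x": -1.5, "y": 0, "z": 0, "ax": 0, "ay": 0, "az": 0}
  ]
}}

```text
time: 29.88
tool_pos: [0.6277, -0.1018, 0.1882]
tool_rot: [0.47, -0.525, 0.472, 0.53]
contact_force: [0.2, 0.7, -0.5]
gripper_width: 1.0
```

Call:
{"op": "drive_tool", "data": {
  "series": [
    {"x": -1.2, "y": 0, "z": 0, "ax": 0, "ay": 0, "az": 0},
    {"x": -2.4, "y": 0, "z": 0.5, "ax": 0, "ay": 0, "az": 0},
    {"x": -3.6, "y": 1, "z": 1.5, "ax": 0, "ay": 0, "az": 0},
    {"x": -4.8, "y": 2, "z": 2.5, "ax": 0, "ay": 0, "az": 0},
    {"x": -6, "y": 2.8, "z": 3.4, "ax": 0, "ay": 0, "az": 0}
  ]
}}

```text
time: 30.3
tool_pos: [0.5552, -0.03, 0.3364]
tool_rot: [-0.472, 0.527, -0.471, -0.527]
contact_force: [0.0, 0.3, 0.3]
gripper_width: 0.996
```

Call:
{"op": "drive_tool", "data": {
  "series": [
    {"x": 0, "y": 0, "z": 0, "ax": 0, "ay": 0, "az": 0},
    {"x": 0, "y": 0, "z": 0, "ax": 0, "ay": 0, "az": 0},
    {"x": 0, "y": 0, "z": 0, "ax": 0, "ay": 0, "az": 0}
  ]
}}

```text
time: 30.55
tool_pos: [0.5564, -0.0307, 0.335]
tool_rot: [-0.471, 0.528, -0.471, -0.527]
contact_force: [1.0, -0.2, -1.1]
gripper_width: 0.999
```

Run:
```python
from h import *
f=cams.grab_frame("wrist"); cv2.imwrite("pics/w20.png",f["img"]);show()
np.save("w20.npy",f,allow_pickle=True)
p=proj(f,[(.5,-.121,.169),(.547,.001,.169),(.6293,-.1006,.169)]);print(p)
tiles=[cv2.resize(f["img"][int(v)-35:int(v)+35,int(u)-40:int(u)+40],(266,233),interpolation=2) for u,v in p]; cv2.imwrite("pics/t20.png",np.hstack(tiles))
d=cams.grab_frame("side");cv2.imwrite("pics/s20.png",d["img"])
```

```text
t 30.6 p [ 0.5562 -0.0309  0.3335] yawy -173.6 x [-0.001  0.    -1.   ] j [-0.19 -0.15  1.64 -0.    1.65  2.84] F [-0.4 -0.2 -1.1] g 1.0
[[382.0571834   92.51285927]
 [321.94015949 199.58011051]
 [253.90246618  98.28899173]]
```

View pics/w20.png

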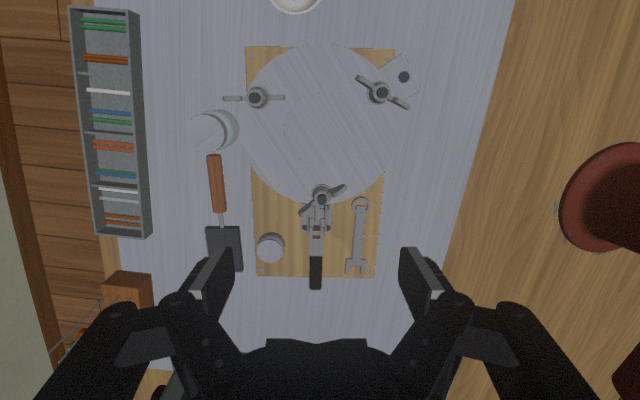

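View pics/s20.png

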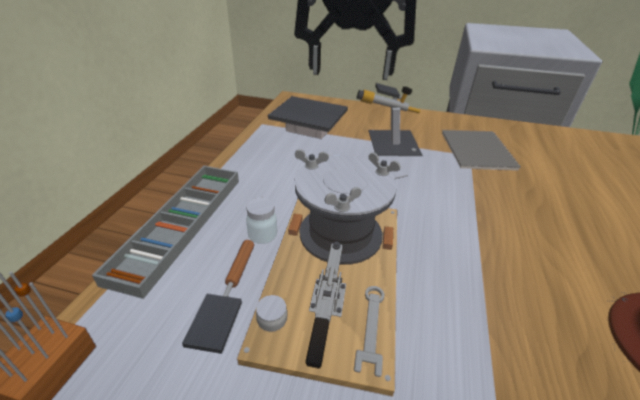

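View pics/t20.png

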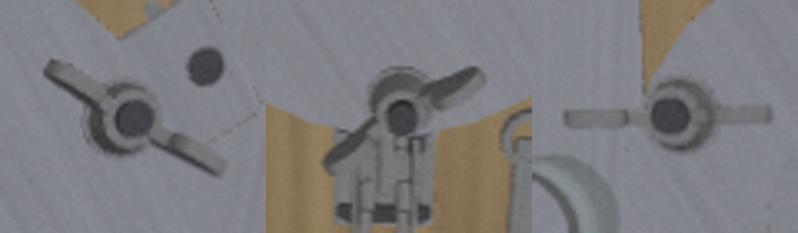

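Run:
```python
from h import *
f=np.load("w20.npy",allow_pickle=True).item()
for (u,v),T in zip([(382,92),(321,199),(253,98)],[[(50,67),(220,170)],[(63,160),(213,75)],[(34,118),(238,114)]]):
    q=plane(f,[(u-40+x/3.325,v-35+y/3.329) for x,y in T],.172);e=q[1]-q[0]
    print(q.mean(0).round(4),np.hypot(*e[:2]).round(4),(np.degrees(np.arctan2(e[1],e[0]))%180).round(1))
a=cv2.imread('pics/side0.png').astype(int);b=cv2.imread('pics/s20.png').astype(int)
d=np.abs(a-b).max(2)>40; d[:100]=0
n,_,s,_=cv2.connectedComponentsWithStats(d.astype(np.uint8)); print([r.tolist() for r in s[1:] if r[4]>8])
```

```text
[ 0.4996 -0.1207  0.172 ] 0.0613 157.7
[ 5.469e-01 -2.000e-04  1.720e-01] 0.0591 37.7
[ 0.6288 -0.1012  0.172 ] 0.0625 7.2
[[328, 239, 13, 14, 56], [331, 244, 4, 7, 16], [339, 245, 3, 15, 22], [317, 262, 18, 36, 473], [331, 292, 4, 8, 24], [305, 313, 26, 56, 892]]
```

Run:
```python
from plant import workorder
print(workorder.job_done())
```

```text
the job is handed in; nothing more can be done
None
```

The job is done and handed in at about 30.6 s. The lever is locked down, and all three wing nuts are half a turn tighter.

- **Lever:** I pushed it down with the shut fingers until it met its stop. The fingertips ended at 52.5 mm and the push peaked at about 31 N. It stayed horizontal after I let go and in every later picture.
- **Nuts:** I gripped each nut across its wing tips and turned it one clockwise quarter turn. The order was nut1 (beside the tab), nut2, nut3, then the same again.
- **Turn by the gripper's angle:** from first grip to final release, nut1 came to about 180.4°, nut2 to 180.5° and nut3 to 180.5°. I saw no slip in the pictures.
- **Turn by the last wrist picture:** the wings lie at 157.7°, 37.7° and 7.2°, against 160.4°, 40.0° and 6.6° at the start. That is up to 2.7° away from an exact half turn for nut1 and 2.3° for nut2. I put this down to reading the wing tips from small images and made no correction.
- **Heights:** triangulating the stud tops gave 163–167 mm against 169 mm in the text, a bit more than the stated 2 mm calibration at worst. For the moves I used the text's height.
- **Other things:** comparing the side camera's first and last pictures, only the lever area changed. The jar, bowl, spanner, tin and paddle are where they were. The gripper was open and clear above the lid at hand-in.

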